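# Rack the tested boards and pack the controller's parts

## Robot

A 6-joint arm with a two-finger parallel gripper is mounted at the origin on the work surface. World frame = base frame: x ahead of the robot, y to its left, z up, the work surface at z = 0. Lengths are in m, angles in rad, forces in N, time in s.
With the tool pointing down it reaches from about 0.4 to 0.825 m from the base axis. Payload 7 kg.
Tool frame: the origin (TCP) lies at the very end of the fingers, on their centre line; the grasp point (between the pads) lies 19 mm behind it; z points along the fingers, y is the line along which they close (so a half turn about z gives the same grasp; the last joint's range is limited). The gripper opens to 88 mm and grips with 3 to 60 N. Pads are 19 mm wide; open, the fingers measure 130 mm over their backs; the gripper's body (78 mm by 193 mm) begins 47 mm behind the grasp point.
Start: joints at [0.288, 0.359, 0.012, 0, -1.224, -0.288], TCP at [0.675, -0, 0.227] pointing down, gripper open.
Joint ranges: [-3.07, 3.07], [-1.43, 2.12], [-1.02, 1.25], [-3.03, 1.67], [-3.05, -0], [-3.03, 3.03]. Speed limits (rad/s): [2.39, 2.39, 3.01, 3.14, 3.14, 3.14].

## Interface

Orientations are given as a unit quaternion [w, x, y, z].
In Python, from station import ctrl gives the robot as it stands.
- The arm moves only by the shell command python3 -m crank 'ROWS'. ROWS is a JSON object of lists of equal length, an entry for each row: "offset": the shift along the tool's x, y, z scaled (see below), a list of three; "spin": the turn about the tool's z scaled (see below); "claw": the opening, from -1 (shut) to 1 (fully open). A call has 1 to 8 rows; each row shifts and turns the commanded pose from where the row before left it, along the tool's axes as they then stand; what a row does not reach is not made up. The controller multiplies each number of a shift by 0.02 m and each number of a turn by 5 degrees. A row lasts 1/10 s, in which the tool goes at most 50 mm and 8.59 degrees, less where a joint would pass 70% of its speed; a pose out of reach is approached as far as the arm can. A call with a number of a shift or a turn outside -1 to 1 is refused whole. A call with a gripper value outside its range is refused whole. The fingers move at their own pace and stop on an object; the grip force is fixed at half the most. Time passes only in rows, so rows that do not move let the fingers close. It gives the time, the measured TCP pose, the force, the opening and the grip force at its end, in the units of the state.
- ctrl.get_obs(): the state, without advancing time (a new reading comes with each control period).
- ctrl.read_camera(name): name is "scene" or "side" or "wrist"; returns (picture, depth): 420x560x3 uint8, red, green, blue; 420x560 float32, m along the optical axis (not along the pixel's ray), 0 where there is no reading.
- ctrl.camera_params(name): a dict with "vfov" (degrees; the focal length in pixels is half the picture's height over the tangent of half this angle, whatever the lens; pixels are square), "cx", "cy" (the principal point, pixels), "T" (4x4, takes a point from camera to world coordinates); the wrist camera has in their place "hand_eye" (4x4, takes a point from camera to tool coordinates, whose origin is the TCP and whose axes are the flange's). Camera axes: x right, y down, z forward; pixel columns grow to the right and rows downward; lengths in m; the calibration is good to about 2 mm. A picture is of the moment at which its call begins: read the wrist's pose just before it. camera_params takes no time and is no camera call.
- ctrl.job_done(): hands the job in; it is judged then, once.
The state is a dict: "t": time; "qpos": joint angles; "qd": joint speeds; "tau": joint torques, N m; "ee_pos": TCP position; "eef_rot": TCP orientation; "wrist_force": force on the tool from outside, world axes, zero at the start; "wrist_torque": the same for the moment, N m; "opening": finger opening in m; "grasp_force": force on a finger pad.
Only numpy, scipy, OpenCV 4.12 (cv2) and the standard library are available. Lean on these libraries where they do the work, as an engineer would, in place of code of your own. Each camera call takes 0.05 s, during which the arm holds its last target. There are 200 camera calls.

## Task

Make up this controller's kit for transport: stand every circuit board from the leaning test stand upright on edge in the slotted rack, one to a slot, and pack every component on the bench (relay block, terminal block, choke, capacitor can, transformer, contactor: as many as are there) upright side by side on the floor of the shallow black tote. It is a tight fit, one row of low parts and one of tall ones, the low row best packed first; leave the nut dish, screwdriver, tape and jar where they are.

Things in the scene. Friction and masses are not known exactly. Their poses are not given: they have to be found in the camera images.
- tote: the kit tote: a shallow black open box fixed to the bench, outer 122 (its x) x 151 (its y) x 20 mm high, walls 4 mm, inner floor 114 x 143 mm lying 4 mm above the bench, walls rising 16 mm above that floor; origin at the centre of its underside, its yaw varies a little
- tote_floor (a point): centre of the tote's inner floor, 4 mm above the bench, axes as the tote's (x along the 114 mm inner side, y along the 143 mm side, z up)
- stand: the board test stand, fixed: dark base 200 (x) x 94 (y) x 10 mm with three leaning aluminium stations at x = -60, 0, 60 mm; origin at the centre of its underside. Each has a back plate 70 mm wide reaching 42 mm up the board on the board's -x side, and a ledge with a lip 8 mm high, 9 mm off the board's mid-plane on its +x side
- rack: the slotted transport rack, fixed: aluminium base 190 (x) x 96 (y) x 6 mm with four parallel straight slots along its y, 44 mm apart along its x; origin at the centre of its underside. It may change places with the test stand
- slot0 (a point): a rack slot: this point is the middle of the slot's floor, 6 mm above the bench; axes as the rack's: x across the slot (10 mm wide between 3 mm walls, flaring outward near the top), y along it (90 mm long, ends open), z up; slot 28 mm deep including the flare
- slot1 (a point): a rack slot: this point is the middle of the slot's floor, 6 mm above the bench; axes as the rack's: x across the slot (10 mm wide between 3 mm walls, flaring outward near the top), y along it (90 mm long, ends open), z up; slot 28 mm deep including the flare
- slot2 (a point): a rack slot: this point is the middle of the slot's floor, 6 mm above the bench; axes as the rack's: x across the slot (10 mm wide between 3 mm walls, flaring outward near the top), y along it (90 mm long, ends open), z up; slot 28 mm deep including the flare
- slot3 (a point): a rack slot: this point is the middle of the slot's floor, 6 mm above the bench; axes as the rack's: x across the slot (10 mm wide between 3 mm walls, flaring outward near the top), y along it (90 mm long, ends open), z up; slot 28 mm deep including the flare
- board0: circuit board on an aluminium carrier, 6 (x, its normal) x 84 (y) x 90 mm (z); origin mid bottom edge, mid-thickness. On its +x face a component strip 60 mm wide stands 7 mm proud between 34 and 56 mm up; the top 34 mm are free to grip. It starts leaning in the stand, z axis 20 degrees off vertical, top towards the stand's -x (roughly the robot; best taken from that end first). It may be absent
- board1: circuit board on an aluminium carrier, 6 (x, its normal) x 84 (y) x 90 mm (z); origin mid bottom edge, mid-thickness. On its +x face a component strip 60 mm wide stands 7 mm proud between 34 and 56 mm up; the top 34 mm are free to grip. It starts leaning in the stand, z axis 20 degrees off vertical, top towards the stand's -x (roughly the robot; best taken from that end first). It may be absent
- board2: circuit board on an aluminium carrier, 6 (x, its normal) x 84 (y) x 90 mm (z); origin mid bottom edge, mid-thickness. On its +x face a component strip 60 mm wide stands 7 mm proud between 34 and 56 mm up; the top 34 mm are free to grip. It starts leaning in the stand, z axis 20 degrees off vertical, top towards the stand's -x (roughly the robot; best taken from that end first). It may be absent
- relay: relay block, low: 52 (x) x 44 (y) x 36 mm high, grey plastic, six brass screws on top; origin at the centre of its underside, z up; it may be absent; its 180 degree turn looks the same
- terminal: terminal block, low: 52 (x) x 34 (y) x 36 mm high, white plastic, five dark slots across the top; origin at the centre of its underside, z up; it may be absent; its 180 degree turn looks the same
- choke: potted choke, low: black upright cylinder, diameter 50, 36 mm high, copper ring on top; origin at the centre of its underside, z up; it may be absent
- capacitor: capacitor can, tall: upright aluminium cylinder, diameter 50, 70 mm high, two studs (under 2 mm) on top; origin at the centre of its underside, z up; it may be absent
- transformer: transformer, tall: 52 (x) x 44 (y) x 70 mm high, dark steel block, copper patch on top; origin at the centre of its underside, z up; it may be absent; its 180 degree turn looks the same
- contactor: contactor, tall: 52 (x) x 36 (y) x 70 mm high, light grey plastic block with a dark bar on top; origin at the centre of its underside, z up; it may be absent; its 180 degree turn looks the same
- nutdish: bystander: small covered steel nut dish, diameter 40, 12 mm high, standing among the components
- screwdriver: bystander: screwdriver lying on the bench, about 200 mm long
- taperoll: bystander: roll of yellow tape, diameter 68, 18 mm high
- screwjar: bystander: small jar, diameter 44, 55 mm high

How it is judged:
At the end, for the whole second after the job is handed in: Each component stands upright (4.5 deg) on the tote's floor (underside within 4 mm of it); each board stands on its bottom edge down in a rack slot (within 5 mm of its floor, 6 mm of its mid-line, 15 mm of its middle lengthwise, 11 deg of upright), either face forward; all released, at rest (x of relay in the frame of tote_floor between -0.05 and 0.05 m and y of relay in the frame of tote_floor between -0.06 and 0.06 m and z of relay in the frame of tote_floor between -0.004 and 0.004 m and angle between each of relay, terminal, choke, capacitor, transformer, contactor's own z axis and vertical below 0.08 rad and linear speed of each of relay, terminal, choke, capacitor, transformer, contactor, board0, board1, board2 below 0.02 m/s and x of terminal in the frame of tote_floor between -0.05 and 0.05 m and y of terminal in the frame of tote_floor between -0.06 and 0.06 m and z of terminal in the frame of tote_floor between -0.004 and 0.004 m and x of choke in the frame of tote_floor between -0.05 and 0.05 m and y of choke in the frame of tote_floor between -0.06 and 0.06 m and z of choke in the frame of tote_floor between -0.004 and 0.004 m and x of capacitor in the frame of tote_floor between -0.05 and 0.05 m and y of capacitor in the frame of tote_floor between -0.06 and 0.06 m and z of capacitor in the frame of tote_floor between -0.004 and 0.004 m and x of transformer in the frame of tote_floor between -0.05 and 0.05 m and y of transformer in the frame of tote_floor between -0.06 and 0.06 m and z of transformer in the frame of tote_floor between -0.004 and 0.004 m and x of contactor in the frame of tote_floor between -0.05 and 0.05 m and y of contactor in the frame of tote_floor between -0.06 and 0.06 m and z of contactor in the frame of tote_floor between -0.004 and 0.004 m and angle between each of board0, board1, board2's own z axis and vertical below 0.2 rad and ((x of board0 in the frame of slot0 between -0.006 and 0.006 m and y of board0 in the frame of slot0 between -0.015 and 0.015 m and z of board0 in the frame of slot0 between -0.005 and 0.005 m) or (x of board0 in the frame of slot1 between -0.006 and 0.006 m and y of board0 in the frame of slot1 between -0.015 and 0.015 m and z of board0 in the frame of slot1 between -0.005 and 0.005 m) or (x of board0 in the frame of slot2 between -0.006 and 0.006 m and y of board0 in the frame of slot2 between -0.015 and 0.015 m and z of board0 in the frame of slot2 between -0.005 and 0.005 m) or (x of board0 in the frame of slot3 between -0.006 and 0.006 m and y of board0 in the frame of slot3 between -0.015 and 0.015 m and z of board0 in the frame of slot3 between -0.005 and 0.005 m)) and ((x of board1 in the frame of slot0 between -0.006 and 0.006 m and y of board1 in the frame of slot0 between -0.015 and 0.015 m and z of board1 in the frame of slot0 between -0.005 and 0.005 m) or (x of board1 in the frame of slot1 between -0.006 and 0.006 m and y of board1 in the frame of slot1 between -0.015 and 0.015 m and z of board1 in the frame of slot1 between -0.005 and 0.005 m) or (x of board1 in the frame of slot2 between -0.006 and 0.006 m and y of board1 in the frame of slot2 between -0.015 and 0.015 m and z of board1 in the frame of slot2 between -0.005 and 0.005 m) or (x of board1 in the frame of slot3 between -0.006 and 0.006 m and y of board1 in the frame of slot3 between -0.015 and 0.015 m and z of board1 in the frame of slot3 between -0.005 and 0.005 m)) and ((x of board2 in the frame of slot0 between -0.006 and 0.006 m and y of board2 in the frame of slot0 between -0.015 and 0.015 m and z of board2 in the frame of slot0 between -0.005 and 0.005 m) or (x of board2 in the frame of slot1 between -0.006 and 0.006 m and y of board2 in the frame of slot1 between -0.015 and 0.015 m and z of board2 in the frame of slot1 between -0.005 and 0.005 m) or (x of board2 in the frame of slot2 between -0.006 and 0.006 m and y of board2 in the frame of slot2 between -0.015 and 0.015 m and z of board2 in the frame of slot2 between -0.005 and 0.005 m) or (x of board2 in the frame of slot3 between -0.006 and 0.006 m and y of board2 in the frame of slot3 between -0.015 and 0.015 m and z of board2 in the frame of slot3 between -0.005 and 0.005 m))); the robot touches nothing.
It fails at once if a bystander (nut dish, screwdriver, tape roll or jar) is knocked more than 5 cm from its place (distance of any of nutdish, screwdriver, taperoll, screwjar from where it was at the start of the episode above 0.05 m).
Of board0, board1, board2 only 2 to 3 are there at a start; the rules pass over those that are not, and their reading is None.
Of relay, terminal, choke, capacitor, transformer, contactor only 5 to 6 are there at a start; the rules pass over those that are not, and their reading is None.
At some moment in a run one of relay, terminal, choke may be knocked a few centimetres aside while the robot is not near it.
It also fails if it takes over 208 s, if anything falls off the work surface, if the arm or the gripper's body presses on something with over 40 N, if the wrist force passes 120 N, or if a joint passes its speed limit or range.

## Working session

There is one attempt and no reset: what is moved stays moved. The work goes in short steps, Python scripts to look and compute and a shell command to move; the robot and the scene stay as the last step left them, time stands still between calls to the robot, and variables do not carry over. Pictures are saved under pics/ and viewed, at most 14 in all, crops included, and the job is handed in when it is done.

```bash
mkdir -p pics; ls
python3 - <<'E'
from station import ctrl
import cv2,numpy as np
for n in ("scene","side","wrist"):
    im,d=ctrl.read_camera(n); cv2.imwrite(f"pics/{n}0.png",im[:,:,::-1]); np.save(f"pics/{n}0.npy",d)
    p=ctrl.camera_params(n); print(n,{k:np.round(v,3).tolist() if not isinstance(v,str) else v for k,v in p.items()}, (d>0).mean())
o=ctrl.get_obs(); print({k:np.round(v,3).tolist() for k,v in o.items()})
E
```

```text
pics
scene {'vfov': 55.043, 'cx': 280.372, 'cy': 212.191, 'T': [[0.105, 0.827, -0.552, 1.037], [0.994, -0.079, 0.071, -0.071], [0.015, -0.556, -0.831, 0.798], [0.0, 0.0, 0.0, 1.0]]} 0.9958673469387755
side {'vfov': 54.937, 'cx': 281.217, 'cy': 210.222, 'T': [[0.974, -0.156, 0.162, 0.386], [-0.224, -0.621, 0.751, -0.719], [-0.016, -0.768, -0.64, 0.631], [0.0, 0.0, 0.0, 1.0]]} 0.9960076530612245
wrist {'vfov': 71.627, 'cx': 283.681, 'cy': 205.565, 'hand_eye': [[0.001, -0.965, -0.261, 0.071], [1.0, 0.0, 0.001, -0.001], [-0.001, -0.261, 0.965, -0.158], [0.0, 0.0, 0.0, 1.0]]} 0.9727848639455783
{'t': 0.15, 'qpos': [0.288, 0.359, 0.011, -0.0, -1.224, -0.288], 'qd': [0.001, -0.0, 0.004, 0.001, -0.001, 0.0], 'tau': [0.0, -58.327, 29.329, 7.001, 0.009, -0.0], 'ee_pos': [0.675, -0.0, 0.226], 'eef_rot': [-0.001, -0.707, 0.707, 0.0], 'wrist_force': [0.743, 0.224, -0.099], 'wrist_torque': [0.057, -0.014, -0.003], 'grasp_force': 0.0, 'opening': 0.088}
```

View pics/scene0.png

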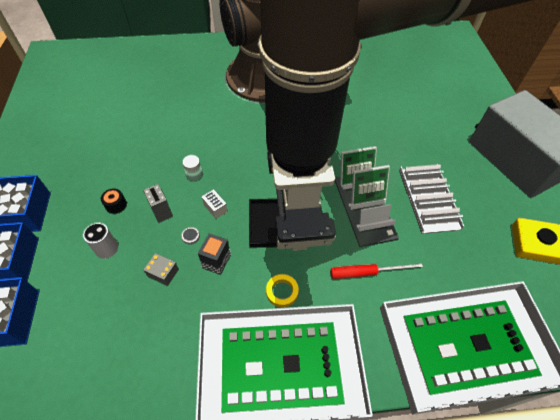

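View pics/side0.png

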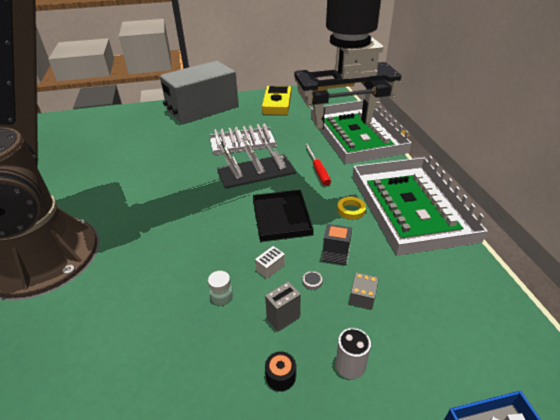

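The scene view shows all six parts: choke (113,200), contactor (158,203), terminal (214,203), capacitor (100,240), relay (160,266) and transformer (214,253). The tote is at about (290,220). The stand at (365,200) holds two boards on its near stations, and the rack is at (432,200). Next I'll turn the depth into a top-down height map and measure the shapes.

```bash
cat > h.py <<'E'
from station import ctrl
import cv2,numpy as np
from scipy.spatial.transform import Rotation as Rn
def pose():
    o=ctrl.get_obs(); q=np.array(o["eef_rot"]); T=np.eye(4)
    T[:3,:3]=Rn.from_quat(q[[1,2,3,0]]).as_matrix(); T[:3,3]=o["ee_pos"]; return T
def cloud(n):
    p=ctrl.camera_params(n); T=pose()@np.array(p["hand_eye"]) if n=="wrist" else np.array(p["T"])
    im,d=ctrl.read_camera(n); f=210/np.tan(np.radians(p["vfov"]/2))
    v,u=np.mgrid[0:420,0:560]
    P=np.stack([(u-p["cx"])/f*d,(v-p["cy"])/f*d,d],-1)@T[:3,:3].T+T[:3,3]
    P[d<=0]=np.nan
    return im,P
def comps(P,lo,hi,x=(.35,.9),y=(-.6,.5),res=.001,minA=60,close=5):
    """connected blobs of points in a height band; minAreaRect in world metres"""
    m=(P[...,2]>lo)&(P[...,2]<hi)&(P[...,0]>x[0])&(P[...,0]<x[1])&(P[...,1]>y[0])&(P[...,1]<y[1])
    g=np.zeros((int((x[1]-x[0])/res)+1,int((y[1]-y[0])/res)+1),np.uint8)
    q=P[m]; g[((q[:,0]-x[0])/res).astype(int),((q[:,1]-y[0])/res).astype(int)]=255
    g=cv2.morphologyEx(g,cv2.MORPH_CLOSE,np.ones((close,close)))
    n,l,s,_=cv2.connectedComponentsWithStats(g); out=[]
    for i in range(1,n):
        if s[i,4]<minA: continue
        vu=np.argwhere(l==i).astype(np.float32)
        (a,b),(w,h),an=cv2.minAreaRect(vu)
        if w<h: w,h,an=h,w,an+90
        out.append((x[0]+(a+.5)*res,y[0]+(b+.5)*res,w*res+res,h*res+res,(an+90)%180-90,int(s[i,4])))
    return out   # x,y,long,short,angle of long side from world x (deg),area
def show(L):
    for c in L: print("x %.4f y %.4f  %.4f x %.4f ang %.1f A %d"%c)
E
python3 - <<'E'
from h import *
for n in("scene","side"):
    im,P=cloud(n); np.save(f"pics/P_{n}.npy",P)
    fl=P[(P[...,0]>.4)&(P[...,0]<.8)&(P[...,1]>-.45)&(P[...,1]<.3)]; z=fl[:,2]; print(n,"floor z",np.median(z[z<.01]))
    for lo,hi in((.010,.016),(.016,.024),(.032,.042),(.045,.062),(.064,.076),(.085,.11)):
        print(lo,hi); show(comps(P,lo,hi,y=(-.5,.45),minA=150))
E
```

```text
scene floor z -4.4185556981379825e-05
0.01 0.016
x 0.5274 y 0.1720  0.0392 x 0.0138 ang 84.6 A 189
x 0.5560 y -0.2135  0.0380 x 0.0370 ang 0.0 A 1066
x 0.5704 y 0.1674  0.0377 x 0.0192 ang 11.3 A 152
x 0.5967 y 0.2217  0.0573 x 0.0354 ang -81.6 A 823
x 0.6003 y 0.1818  0.0398 x 0.0350 ang -84.6 A 459
x 0.6825 y 0.2375  0.0990 x 0.0070 ang -90.0 A 417
x 0.8412 y -0.0390  0.2216 x 0.1254 ang 88.5 A 23017
x 0.8414 y 0.3286  0.2239 x 0.1260 ang -88.3 A 22177
0.016 0.024
x 0.4300 y 0.3490  0.0720 x 0.0060 ang -90.0 A 167
x 0.5234 y -0.0692  0.1343 x 0.0598 ang -31.6 A 590
x 0.5330 y 0.3600  0.0960 x 0.0060 ang -90.0 A 182
x 0.5639 y 0.3612  0.0972 x 0.0159 ang 85.1 A 232
x 0.5966 y -0.0498  0.0543 x 0.0064 ang 85.2 A 176
x 0.6830 y 0.1375  0.1050 x 0.0260 ang -90.0 A 1388
x 0.7090 y -0.0210  0.0680 x 0.0660 ang -90.0 A 1778
x 0.7614 y 0.0294  0.1647 x 0.0103 ang 84.8 A 233
x 0.7980 y 0.3886  0.0170 x 0.0160 ang -81.9 A 208
x 0.7970 y 0.4130  0.0160 x 0.0160 ang -90.0 A 211
x 0.7982 y -0.1256  0.0160 x 0.0137 ang -4.4 A 178
x 0.7985 y -0.1010  0.0150 x 0.0140 ang 0.0 A 177
x 0.7988 y 0.364
[... 3222 characters left out ...]
 0.0188 x 0.0164 ang 85.6 A 191
x 0.8592 y -0.0952  0.0218 x 0.0211 ang 4.8 A 242
0.032 0.042
x 0.4500 y -0.3930  0.0500 x 0.0500 ang 0.0 A 1916
x 0.4821 y -0.1579  0.0543 x 0.0362 ang 33.7 A 1654
x 0.6141 y -0.1768  0.0524 x 0.0071 ang -24.4 A 154
x 0.6400 y -0.2719  0.0558 x 0.0450 ang 58.6 A 2159
x 0.7769 y -0.1811  0.0834 x 0.0371 ang -32.9 A 374
x 0.8625 y -0.1901  0.0771 x 0.0080 ang -2.0 A 247
0.045 0.062
x 0.3740 y -0.2085  0.0410 x 0.0400 ang -90.0 A 1217
x 0.6140 y -0.1760  0.0524 x 0.0077 ang -26.6 A 176
0.064 0.076
x 0.4795 y -0.2845  0.0537 x 0.0389 ang 21.8 A 1832
x 0.5670 y -0.3995  0.0512 x 0.0498 ang 45.0 A 1920
x 0.6235 y -0.1583  0.0532 x 0.0475 ang -27.2 A 2162
0.085 0.11
```

```bash
python3 -m crank '{"offset":[[-1,0.6,-0.3],[-1,0.6,-0.3],[-1,0.6,-0.3],[-1,0.6,-0.3],[-1,0.6,-0.3],[-1,0.6,-0.3],[-1,0.6,-0.3],[-1,0.6,-0.3]],"spin":[0,0,0,0,0,0,0,0],"claw":[1,1,1,1,1,1,1,1]}' && python3 -m crank '{"offset":[[-1,0.6,0],[-1,0.6,0],[-1,0.6,0],[-1,0.6,0],[-0.5,0.5,0],[0,0,0],[0,0,0]],"spin":[0,0,0,0,0,0,0],"claw":[1,1,1,1,1,1,1]}'
python3 - <<'E'
from h import *
im,P=cloud("wrist"); cv2.imwrite("pics/w1.png",im[:,:,::-1]); np.save("pics/Pw1.npy",P)
T=pose();print(np.round(T,4).tolist())
E
```

```text
t: 1.05
ee_pos: [0.5783, 0.1607, 0.2748]
eef_rot: [-0.0, -0.707, 0.707, 0.0]
wrist_force: [0.9, -0.3, -0.2]
opening: 0.0877
grasp_force: 0.0
t: 1.75
ee_pos: [0.5209, 0.2499, 0.2747]
eef_rot: [-0.0, 0.707, -0.707, 0.0]
wrist_force: [0.7, 0.0, -0.3]
opening: 0.0873
grasp_force: 0.0
[[0.0001, -1.0, 0.0001, 0.5211], [-1.0, -0.0001, -0.0001, 0.2496], [0.0001, -0.0001, -1.0, 0.2746], [0.0, 0.0, 0.0, 1.0]]
```

View pics/w1.png

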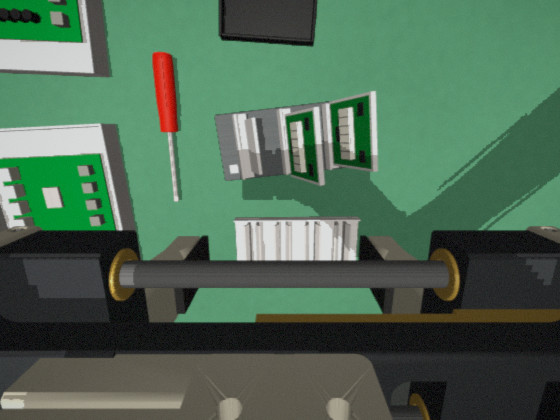

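The wrist view shows boards at (305,145) and (352,130), the left station empty, the rack partly hidden at (297,245), and the tote edge at (268,40). I'll move further +y so the rack comes into view.

```bash
python3 -m crank '{"offset":[[-1,0,0],[-1,0,0],[-1,0,0],[-1,0,0],[-1,0,0],[-1,0,0],[0,0,0],[0,0,0]],"spin":[0,0,0,0,0,0,0,0],"claw":[1,1,1,1,1,1,1,1]}'
python3 - <<'E'
from h import *
im,P=cloud("wrist"); cv2.imwrite("pics/w2.png",im[:,:,::-1]); np.save("pics/Pw2.npy",P)
T=pose();print(np.round(T[:3,3],4).tolist())
for n,Q in(("w1",np.load("pics/Pw1.npy")),("w2",P)):
    z=Q[(Q[...,1]<.3)&(Q[...,1]>.1)][:,2]; print(n,"floor",np.nanmedian(z[abs(z)<.008]))
    for lo,hi in((.003,.009),(.008,.013),(.02,.03),(.03,.036),(.07,.082),(.085,.092),(.094,.105)):
        print(lo,hi); show(comps(Q,lo,hi,x=(.35,.65),y=(.1,.45),minA=100,close=3))
E
```

```text
t: 2.6
ee_pos: [0.5207, 0.371, 0.274]
eef_rot: [0.0, 0.707, -0.707, 0.0]
wrist_force: [-0.4, -0.3, -1.2]
opening: 0.0875
grasp_force: 0.0
[0.5208, 0.3704, 0.2743]
w1 floor 0.00040117442230089284
0.003 0.009
x 0.4152 y 0.3501  0.0663 x 0.0180 ang -88.6 A 630
x 0.4331 y 0.3504  0.0653 x 0.0089 ang -87.3 A 337
x 0.4558 y 0.3505  0.0660 x 0.0261 ang -87.7 A 1316
x 0.4787 y 0.3505  0.0651 x 0.0096 ang -89.1 A 482
x 0.5015 y 0.3505  0.0650 x 0.0270 ang -90.0 A 1310
x 0.5235 y 0.3515  0.0650 x 0.0110 ang -90.0 A 631
x 0.5460 y 0.3515  0.0650 x 0.0280 ang -90.0 A 1306
x 0.5695 y 0.3515  0.0650 x 0.0090 ang -90.0 A 440
x 0.5870 y 0.3515  0.0650 x 0.0200 ang -90.0 A 780
0.008 0.013
x 0.5345 y 0.1994  0.1602 x 0.0954 ang 6.5 A 5780
0.02 0.03
x 0.4574 y 0.1902  0.0883 x 0.0100 ang -78.7 A 197
x 0.5185 y 0.1971  0.0860 x 0.0110 ang -88.6 A 326
x 0.5752 y 0.2038  0.0869 x 0.0140 ang -83.4 A 946
x 0.5733 y 0.3445  0.0590 x 0.0039 ang -88.5 A 104
0.03 0.036
x 0.4268 y 0.3424  0.0569 x 0.0085 ang -87.5 A 318
x 0.4448 y 0.3420  0.0560 x 0.0075 ang -88.9 A 296
x 0.4561 y 0.1875  0.0855 x 0.0066 ang -86
[... 1903 characters left out ...]
07
x 0.5160 y 0.2027  0.0835 x 0.0068 ang -84.6 A 191
x 0.5155 y 0.3610  0.0900 x 0.0083 ang -89.1 A 510
x 0.5233 y 0.1988  0.0865 x 0.0068 ang -83.3 A 231
x 0.5324 y 0.3610  0.0901 x 0.0079 ang -88.9 A 483
x 0.5585 y 0.3610  0.0900 x 0.0070 ang -90.0 A 519
x 0.5684 y 0.2038  0.0717 x 0.0048 ang -81.9 A 131
x 0.5762 y 0.3615  0.0910 x 0.0087 ang -89.0 A 506
0.07 0.082
x 0.4423 y 0.1972  0.0647 x 0.0160 ang -80.0 A 667
x 0.5023 y 0.2061  0.0780 x 0.0171 ang -79.6 A 766
0.085 0.092
x 0.4347 y 0.2005  0.0558 x 0.0101 ang -77.5 A 190
x 0.4942 y 0.2077  0.0720 x 0.0065 ang -82.0 A 202
0.094 0.105
x 0.4303 y 0.2018  0.0526 x 0.0105 ang -78.2 A 275
x 0.4905 y 0.2096  0.0683 x 0.0122 ang -78.9 A 346
```

View pics/w2.png

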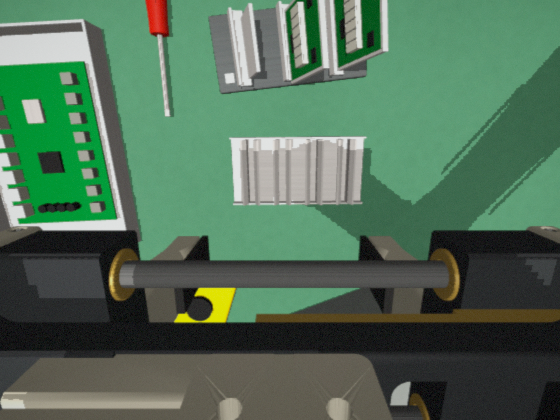

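The rack's slot centres are at x = .436, .480, .524 and .567, y = .3605, yaw 0.75°. Both boards are at yaw 6.5°. I'll take the middle one first, since it has free space on its +x side to be straightened.

```bash
cat >> h.py <<'E'
def go(x,y,z,yaw=None):
    """tool-frame units from the present pose to (x,y,z); spin units to tool closing axis along world yaw (deg)"""
    T=pose(); d=T[:3,:3].T@(np.array([x,y,z])-T[:3,3])/.02
    ya=np.degrees(np.arctan2(-T[1,1],-T[0,1])); s=None
    if yaw is not None: s=round(-((yaw-ya+90)%180-90)/5,2)
    print("at",np.round(T[:3,3],4),"yaw %.2f"%ya,"-> units",np.round(d,2),"spin",s)
E
python3 - <<'E'
from h import *
go(.500,.2015,.18,6.5)
P=np.load("pics/Pw1.npy")
for a in((.43,.18),(.49,.2)):
    m=(abs(P[...,0]-a[0])<.02)&(abs(P[...,1]-a[1])<.03); print(np.nanpercentile(P[m][:,2],[95,98,99.5]))
E
```

```text
at [0.5208 0.3704 0.2743] yaw 0.03 -> units [8.44 1.04 4.72] spin -1.29
[0.35443791 0.35811934 0.36083188]
[0.38587866 0.39066903 0.39270997]
```

```bash
python3 - <<'E'
from h import *
P=np.load("pics/Pw1.npy")
for a in((.43,.18),(.49,.2)):
    m=(abs(P[...,0]-a[0])<.02)&(abs(P[...,1]-a[1])<.03)&(P[...,2]<.13); print(np.nanpercentile(P[m][:,2],[95,98,99.5]))
E
python3 -m crank '{"offset":[[1,0.13,0],[1,0.13,0.3],[1,0.13,0.4],[1,0.13,0.8],[1,0.13,0.8],[1,0.13,0.8],[1,0.13,0.8],[1,0.13,0.8]],"spin":[0,0,0,0,0,0,0,0],"claw":[0,0,0,0,0,0,0,0]}' && python3 -m crank '{"offset":[[0.44,0,0],[0,0,0],[0,0,0],[0,0,0]],"spin":[-0.65,-0.64,0,0],"claw":[0,0,0,0]}'
python3 - <<'E'
from h import *
go(.500,.2015,.080,6.5)
E
```

```text
[0.11146214 0.11200239 0.11259928]
[0.11159033 0.11220078 0.1125587 ]
t: 3.45
ee_pos: [0.5, 0.2087, 0.1805]
eef_rot: [0.0, -0.707, 0.707, -0.0]
wrist_force: [-0.6, 0.3, -0.1]
opening: 0.0439
grasp_force: 0.0
t: 3.85
ee_pos: [0.5003, 0.201, 0.1809]
eef_rot: [-0.0, 0.745, -0.667, 0.0]
wrist_force: [-0.5, 0.8, -0.2]
opening: 0.0439
grasp_force: 0.0
at [0.5003 0.201  0.1809] yaw 6.33 -> units [-0.02  0.01  5.05] spin -0.03
```

```bash
python3 -m crank '{"offset":[[0,0,1],[0,0,1],[0,0,1],[0,0,0.8],[0,0,0.45],[0,0,0.4],[0,0,0],[0,0,0]],"spin":[0,0,0,0,0,0,0,0],"claw":[0,0,0,0,0,0,0,0]}' && python3 -m crank '{"offset":[[0,-0.4,0],[0,-0.4,0],[0,0,0],[0,0,0],[0,0,0],[0,0,0],[0,0,0],[0,0,0]],"spin":[0,0,0,0,0,0,0,0],"claw":[0,0,-0.3,-0.5,-1,-1,-1,-1]}' && python3 -m crank '{"offset":[[0,0,0],[0,0,0],[0,0,-0.3],[0,0,-1],[0,0,-1],[0,0,-1],[0,0,-1],[0,0,0]],"spin":[0,0,0,0,0,0,0,0],"claw":[-1,-1,-1,-1,-1,-1,-1,-1]}'
python3 - <<'E'
from h import *
go(.524,.3605,.18,0.75)
im,P=cloud("side"); cv2.imwrite("pics/s1.png",im[60:300,150:450,::-1])
im,P=cloud("wrist"); cv2.imwrite("pics/w3.png",im[:,:,::-1])
E
```

```text
t: 4.65
ee_pos: [0.5005, 0.2014, 0.088]
eef_rot: [-0.0, 0.746, -0.666, 0.0]
wrist_force: [-0.7, -0.5, -0.5]
opening: 0.0439
grasp_force: 0.0
t: 5.45
ee_pos: [0.515, 0.2026, 0.0876]
eef_rot: [0.001, 0.746, -0.666, -0.0]
wrist_force: [-7.3, 0.9, 7.0]
opening: 0.0061
grasp_force: 29.9
t: 6.25
ee_pos: [0.5177, 0.2039, 0.1768]
eef_rot: [-0.003, 0.746, -0.666, 0.001]
wrist_force: [0.8, 0.3, -0.3]
opening: 0.0061
grasp_force: 30.0
at [0.5177 0.2039 0.1768] yaw 6.48 -> units [-7.74 -1.2  -0.14] spin 1.15
```

View pics/s1.png

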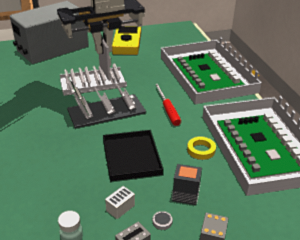

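Opening is 6.1 mm, so the board is gripped flat and upright; the side view shows it lifted clear. Moving it to slot2.

```bash
python3 -m crank '{"offset":[[-1,-0.15,0],[-1,-0.15,0],[-1,-0.15,0],[-1,-0.15,0],[-1,-0.15,0],[-1,-0.15,0],[-1,-0.15,0],[-0.74,-0.15,0]],"spin":[0,0,0,0,0,0,0,0],"claw":[-1,-1,-1,-1,-1,-1,-1,-1]}' && python3 -m crank '{"offset":[[0,0,0],[0,0,0],[0,0,0.5],[0,0,1],[0,0,1],[0,0,1],[0,0,0]],"spin":[0.6,0.55,0,0,0,0,0],"claw":[-1,-1,-1,-1,-1,-1,-1]}'
python3 - <<'E'
from h import *
go(.524,.3605,.069,0.75)
im,P=cloud("wrist"); cv2.imwrite("pics/w4.png",im[:,:,::-1])
E
```

```text
t: 7.15
ee_pos: [0.5225, 0.3616, 0.1734]
eef_rot: [0.0, 0.746, -0.666, 0.0]
wrist_force: [-0.1, -0.8, -1.8]
opening: 0.0057
grasp_force: 30.0
t: 7.85
ee_pos: [0.521, 0.358, 0.1]
eef_rot: [0.003, 0.712, -0.703, -0.0]
wrist_force: [0.4, -0.9, -1.6]
opening: 0.0059
grasp_force: 30.0
at [0.521 0.358 0.1  ] yaw 0.72 -> units [-0.13 -0.16  1.55] spin -0.01
```

View pics/w4.png

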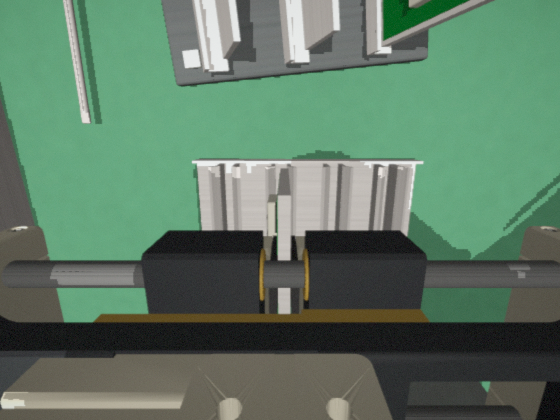

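The board at (285,230) sits above the rack, about 3 mm off slot2, so I'll correct that and lower it.

```bash
python3 -m crank '{"offset":[[-0.13,-0.16,0],[0,0,0],[0,0,0.3],[0,0,0.3],[0,0,0.3],[0,0,0.3],[0,0,0.25],[0,0,0]],"spin":[0,0,0,0,0,0,0,0],"claw":[-1,-1,-1,-1,-1,-1,-1,-1]}'
python3 - <<'E'
from h import *
go(.524,.3605,.068,0.75)
E
```

```text
t: 8.7
ee_pos: [0.5252, 0.3616, 0.0733]
eef_rot: [0.001, 0.711, -0.703, 0.0]
wrist_force: [-2.5, 0.1, -2.9]
opening: 0.0057
grasp_force: 30.0
at [0.5252 0.3616 0.0733] yaw 0.69 -> units [0.05 0.06 0.26] spin -0.01
```

```bash
python3 -m crank '{"offset":[[0,0.06,0.15],[0,0,0.15],[0,0,0.1],[0,0,0]],"spin":[0,0,0,0],"claw":[-1,-1,-1,-1]}' && python3 -m crank '{"offset":[[0,0,0],[0,0,0],[0,0,0],[0,0,-0.5],[0,0,-1],[0,0,-1],[0,0,-1],[0,0,-1]],"spin":[0,0,0,0,0,0,0,0],"claw":[-0.6,-0.5,-0.5,-0.5,-0.5,-0.5,-0.5,-0.5]}'
python3 - <<'E'
from h import *
go(.440,.1865,.19,6.5)
im,P=cloud("scene"); show(comps(P,.08,.115,x=(.35,.65),y=(.1,.45)))
im,P=cloud("wrist"); show(comps(P,.08,.115,x=(.35,.65),y=(.1,.45)))
E
```

```text
t: 9.1
ee_pos: [0.5247, 0.3622, 0.0666]
eef_rot: [-0.0, 0.711, -0.703, 0.0]
wrist_force: [0.5, -0.5, -1.7]
opening: 0.0059
grasp_force: 30.0
t: 9.9
ee_pos: [0.5246, 0.3622, 0.1583]
eef_rot: [-0.0, 0.711, -0.703, 0.0]
wrist_force: [-0.1, -0.2, 0.1]
opening: 0.0219
grasp_force: 0.0
at [0.5246 0.3622 0.1583] yaw 0.71 -> units [ 8.73  4.34 -1.59] spin -1.16
x 0.4345 y 0.1857  0.0854 x 0.0311 ang -86.6 A 1647
x 0.5265 y 0.3630  0.0880 x 0.0110 ang -90.0 A 647
x 0.4310 y 0.2155  0.0280 x 0.0250 ang 0.0 A 440
x 0.5261 y 0.3600  0.0801 x 0.0091 ang -88.9 A 575
```

Board in slot2. Now the second one.

```bash
python3 -m crank '{"offset":[[0.3,0.1,-1],[1,0.5,-0.6],[1,0.5,0],[1,0.5,0],[1,0.5,0],[1,0.5,0],[1,0.5,0],[1,0.5,0]],"spin":[0,0,0,0,0,0,0,0],"claw":[0,0,0,0,0,0,0,0]}' && python3 -m crank '{"offset":[[1,0.62,0],[0.46,0,0],[0,0,0],[0,0,0],[0,0,0]],"spin":[0,-0.5,-0.66,0,0],"claw":[0,0,0,0,0]}'
python3 - <<'E'
from h import *
go(.4425,.1862,.088,6.5)
E
```

```text
t: 10.8
ee_pos: [0.4537, 0.2144, 0.1888]
eef_rot: [-0.0, 0.711, -0.703, -0.0]
wrist_force: [0.1, -0.4, 0.4]
opening: 0.0436
grasp_force: 0.0
t: 11.3
ee_pos: [0.4423, 0.186, 0.1887]
eef_rot: [-0.0, 0.745, -0.667, -0.0]
wrist_force: [-0.8, -0.1, -0.7]
opening: 0.0437
grasp_force: 0.0
at [0.4423 0.186  0.1887] yaw 6.40 -> units [-0.01 -0.01  5.04] spin -0.02
```

```bash
python3 -m crank '{"offset":[[0,0,1],[0,0,1],[0,0,1],[0,0,1],[0,0,0.6],[0,0,0.44],[0,0,0],[0,0,0]],"spin":[0,0,0,0,0,0,0,0],"claw":[0,0,0,0,0,0,0,0]}' && python3 -m crank '{"offset":[[0,-0.4,0],[0,-0.4,0],[0,0,0],[0,0,0],[0,0,0],[0,0,0],[0,0,0],[0,0,0]],"spin":[0,0,0,0,0,0,0,0],"claw":[0,0,-0.3,-0.5,-1,-1,-1,-1]}' && python3 -m crank '{"offset":[[0,0,0],[0,0,0],[0,0,-0.3],[0,0,-1],[0,0,-1],[0,0,-1],[0,0,-1],[0,0,-0.3]],"spin":[0,0,0,0,0,0,0,0],"claw":[-1,-1,-1,-1,-1,-1,-1,-1]}'
python3 - <<'E'
from h import *
go(.436,.3605,.18,0.75)
E
```

```text
t: 12.1
ee_pos: [0.4425, 0.1861, 0.0881]
eef_rot: [-0.0, 0.746, -0.666, 0.0]
wrist_force: [-0.1, -0.6, -0.0]
opening: 0.0436
grasp_force: 0.0
t: 12.9
ee_pos: [0.4571, 0.1873, 0.0878]
eef_rot: [0.001, 0.746, -0.666, -0.0]
wrist_force: [-8.1, 1.5, 8.7]
opening: 0.0059
grasp_force: 29.9
t: 13.7
ee_pos: [0.4592, 0.1884, 0.182]
eef_rot: [-0.002, 0.746, -0.666, 0.0]
wrist_force: [0.1, -0.4, -1.6]
opening: 0.0059
grasp_force: 30.0
at [0.4592 0.1884 0.182 ] yaw 6.52 -> units [-8.68  0.17  0.12] spin 1.15
```

```bash
python3 -m crank '{"offset":[[-1,0,0],[-1,0,0],[-1,0,0],[-1,0,0],[-1,0,0],[-1,0,0],[-1,0.1,0],[-1,0.07,0]],"spin":[0,0,0,0,0,0,0,0],"claw":[-1,-1,-1,-1,-1,-1,-1,-1]}' && python3 -m crank '{"offset":[[-0.68,0,0],[0,0,0],[0,0,0.5],[0,0,1],[0,0,1],[0,0,1],[0,0,0.2],[0,0,0]],"spin":[0,0.6,0.55,0,0,0,0,0],"claw":[-1,-1,-1,-1,-1,-1,-1,-1]}'
python3 - <<'E'
from h import *
go(.436,.3605,.067,0.75)
E
```

```text
t: 14.5
ee_pos: [0.4362, 0.3479, 0.1796]
eef_rot: [0.0, 0.746, -0.666, -0.0]
wrist_force: [0.0, 0.0, -1.7]
opening: 0.0061
grasp_force: 30.0
t: 15.3
ee_pos: [0.435, 0.3598, 0.1053]
eef_rot: [0.001, 0.712, -0.702, 0.0]
wrist_force: [-0.7, -0.5, -0.2]
opening: 0.0056
grasp_force: 30.0
at [0.435  0.3598 0.1053] yaw 0.76 -> units [-0.04 -0.05  1.92] spin 0.0
```

```bash
python3 -m crank '{"offset":[[-0.04,-0.05,0],[0,0,0.4],[0,0,0.4],[0,0,0.4],[0,0,0.3],[0,0,0.3],[0,0,0.1],[0,0,0]],"spin":[0,0,0,0,0,0,0,0],"claw":[-1,-1,-1,-1,-1,-1,-1,-1]}' && python3 -m crank '{"offset":[[0,0,0],[0,0,0],[0,0,0],[0,0,-0.5],[0,0,-1],[0,0,-1],[0,0,-1],[0,0,-1]],"spin":[0,0,0,0,0,0,0,0],"claw":[-0.6,-0.5,-0.5,-0.5,-0.5,-0.5,-0.5,-0.5]}'
python3 - <<'E'
from h import *
im,P=cloud("scene"); show(comps(P,.08,.12,x=(.35,.65),y=(.1,.45)))
for a in(.436,.524):
    m=(abs(P[...,0]-a)<.012)&(abs(P[...,1]-.36)<.045)&(P[...,2]<.12);print(np.nanpercentile(P[m][:,2],99))
im,P=cloud("wrist"); show(comps(P,.08,.115,x=(.35,.65),y=(.1,.45)))
print(pose()[:3,3])
E
```

```text
t: 16.1
ee_pos: [0.4361, 0.3605, 0.0675]
eef_rot: [0.0, 0.712, -0.702, 0.0]
wrist_force: [-0.6, 0.1, -1.2]
opening: 0.0058
grasp_force: 30.0
t: 16.9
ee_pos: [0.4362, 0.3607, 0.1596]
eef_rot: [-0.0, 0.712, -0.702, -0.0]
wrist_force: [-0.0, 0.9, -0.5]
opening: 0.022
grasp_force: 0.0
x 0.4385 y 0.3620  0.0860 x 0.0130 ang -90.0 A 626
x 0.5260 y 0.3635  0.0870 x 0.0140 ang -90.0 A 626
0.09658474958432073
0.0967303017956334
x 0.4375 y 0.3585  0.0810 x 0.0090 ang -90.0 A 591
x 0.5255 y 0.3495  0.0590 x 0.0090 ang -90.0 A 413
[0.43738103 0.36208706 0.16177465]
```

Both board tops are at z = .0966, so they are fully seated. Next, the tote.

```bash
python3 -m crank '{"offset":[[0,0,-1],[1,-0.3,-1],[1,-0.3,-1],[1,-0.4,-1],[1,-0.4,-1],[1,-0.4,0],[1,-0.4,0],[1,-0.4,0]],"spin":[0,0,0,0,0,0,0,0],"claw":[1,1,1,1,1,1,1,1]}' && python3 -m crank '{"offset":[[1,-0.4,0],[1,-0.4,0],[1,-0.4,0],[1,-0.4,0],[1,-0.4,0],[1,-0.4,0],[1,-0.4,0],[0,0,0]],"spin":[0,0.15,0,0,0,0,0,0],"claw":[1,1,1,1,1,1,1,1]}'
python3 - <<'E'
from h import *
im,P=cloud("wrist"); cv2.imwrite("pics/w5.png",im[:,:,::-1]); np.save("pics/Pw5.npy",P)
print(pose()[:3,3])
for lo,hi in((.003,.0065),(.0165,.024)):
    print(lo); show(comps(P,lo,hi,x=(.44,.65),y=(-.12,.1),minA=100,close=3))
E
```

```text
t: 17.8
ee_pos: [0.49, 0.2204, 0.2582]
eef_rot: [-0.0, 0.712, -0.702, -0.0]
wrist_force: [-0.6, -0.7, -0.8]
opening: 0.0804
grasp_force: 0.0
t: 18.6
ee_pos: [0.5467, 0.0797, 0.2578]
eef_rot: [-0.0, -0.706, 0.708, -0.0]
wrist_force: [0.4, 0.7, -0.3]
opening: 0.0876
grasp_force: 0.0
[0.5464833  0.080541   0.25778657]
0.003
x 0.5393 y -0.0057  0.1459 x 0.1162 ang 86.5 A 16382
0.0165
x 0.5393 y -0.0055  0.1531 x 0.1239 ang 86.4 A 2114
```

View pics/w5.png

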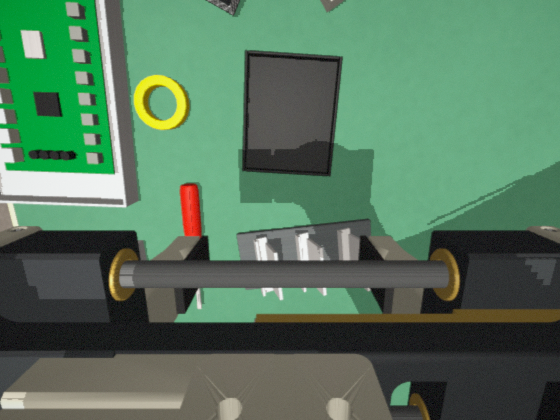

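The tote shows up clearly at (292,113): centre (.5393,-.0056), yaw -3.5°. Now I'll look over the components.

```bash
cat >> h.py <<'E'
def parts(P=None,names=None):
    if P is None: im,P=cloud("wrist")
    for lo,hi,t in((.030,.0395,"low"),(.064,.0735,"tall")):
        for c in comps(P,lo,hi,x=(.38,.72),y=(-.48,-.09),minA=900,close=3): print(t,"x %.4f y %.4f  %.4f x %.4f ang %.1f A %d"%c)
def tote(u,v,dz):
    a=np.radians(-3.5); return .5393+np.cos(a)*u-np.sin(a)*v,-.0056+np.sin(a)*u+np.cos(a)*v,dz
E
python3 -m crank '{"offset":[[1,0,-0.3],[1,0,-0.3],[1,0,-0.3],[1,0,-0.3],[1,0,-0.3],[1,0,-0.3],[1,0,-0.3],[0,0,0]],"spin":[0,0,0,0,0,0,0,0],"claw":[1,1,1,1,1,1,1,1]}'
python3 - <<'E'
from h import *
parts()
im,P=cloud("scene"); parts(P)
go(.640,-.2715,.12,59)
E
```

```text
t: 19.45
ee_pos: [0.5465, -0.0594, 0.3008]
eef_rot: [0.0, -0.707, 0.708, -0.0]
wrist_force: [0.6, -0.1, 0.1]
opening: 0.0877
grasp_force: 0.0
low x 0.4808 y -0.1584  0.0534 x 0.0354 ang 33.0 A 1725
low x 0.6124 y -0.2525  0.0540 x 0.0459 ang 60.3 A 2270
tall x 0.6228 y -0.1579  0.0538 x 0.0453 ang -26.6 A 2261
low x 0.6137 y -0.2511  0.0541 x 0.0456 ang 59.7 A 1547
tall x 0.4807 y -0.2835  0.0546 x 0.0370 ang 24.2 A 1009
tall x 0.5683 y -0.3989  0.0502 x 0.0493 ang 63.4 A 1364
tall x 0.6237 y -0.1566  0.0542 x 0.0466 ang -26.6 A 1684
at [ 0.5463 -0.0581  0.2998] yaw -0.03 -> units [10.67 -4.69  8.99] spin -11.81
```

The relay has already been knocked and is now at (.6124,-.2525), yaw 60°. I'll pick it with a reduced opening to stay clear of the transformer.

```bash
python3 -m crank '{"offset":[[1,-0.34,0],[1,-0.33,0],[1,-0.33,0],[1,-0.33,0],[1,-0.33,0],[1,-0.33,0.6],[1,-0.33,1],[1,-0.33,1]],"spin":[0,0,0,0,0,0,0,0],"claw":[0.5,0.5,0.5,0.5,0.5,0.5,0.5,0.5]}' && python3 -m crank '{"offset":[[0.86,-0.33,0.5],[0.86,-0.33,0.5],[0,0,1],[0,0,1],[0,0,1],[0,0,1],[0,0,0.5],[0,0,0.5]],"spin":[0,0,-1,-1,-1,-1,-1,-1],"claw":[0.5,0.5,0.5,0.5,0.5,0.5,0.5,0.5]}' && python3 -m crank '{"offset":[[0,0,0],[0,0,0],[0,0,0],[0,0,0],[0,0,0],[0,0,0],[0,0,0]],"spin":[-1,-1,-1,-1,-1,-1,0],"claw":[0.5,0.5,0.5,0.5,0.5,0.5,0.5]}'
python3 - <<'E'
from h import *
go(.6124,-.2525,.020,60)
E
```

```text
t: 20.35
ee_pos: [0.6, -0.2179, 0.247]
eef_rot: [-0.0, 0.708, -0.707, 0.0]
wrist_force: [-0.5, 0.6, -0.3]
opening: 0.0657
grasp_force: 0.0
t: 21.15
ee_pos: [0.6132, -0.2529, 0.1272]
eef_rot: [0.0, 0.867, -0.498, 0.0]
wrist_force: [0.6, 0.0, 0.3]
opening: 0.0657
grasp_force: 0.0
t: 21.85
ee_pos: [0.6134, -0.2528, 0.1281]
eef_rot: [-0.0, 0.966, -0.258, 0.0]
wrist_force: [0.2, 0.1, -0.0]
opening: 0.066
grasp_force: 0.0
at [ 0.6134 -0.2528  0.1281] yaw 60.10 -> units [-0.06  0.01  5.4 ] spin 0.02
```

```bash
python3 -m crank '{"offset":[[-0.05,0,1],[0,0,1],[0,0,1],[0,0,1],[0,0,0.8],[0,0,0.6],[0,0,0],[0,0,0]],"spin":[0,0,0,0,0,0,0,0],"claw":[0.5,0.5,0.5,0.5,0.5,0.5,0.5,0]}' && python3 -m crank '{"offset":[[0,0,0],[0,0,0],[0,0,0],[0,0,-0.5],[0,0,-1],[0,0,-1],[0,0,-1],[0,0,-0.5]],"spin":[0,0,0,0,0,0,0,0],"claw":[-1,-1,-1,-1,-1,-1,-1,-1]}'
python3 - <<'E'
from h import *
im,P=cloud("scene"); show(comps(P,.10,.125,x=(.5,.72),y=(-.4,-.15),minA=100))
im,P=cloud("side"); show(comps(P,.10,.125,x=(.5,.72),y=(-.4,-.15),minA=100)); cv2.imwrite("pics/s2.png",im[200:400,200:450,::-1])
go(*tote(-.0285,-.04575,.12),-3.5)
E
```

```text
t: 22.65
ee_pos: [0.6123, -0.2525, 0.0201]
eef_rot: [0.0, 0.966, -0.259, 0.0]
wrist_force: [0.1, 0.5, -0.5]
opening: 0.0622
grasp_force: 0.0
t: 23.45
ee_pos: [0.6124, -0.2525, 0.1022]
eef_rot: [-0.0, 0.966, -0.259, 0.001]
wrist_force: [0.5, -0.6, -1.7]
opening: 0.0521
grasp_force: 30.0
x 0.6256 y -0.2591  0.0847 x 0.0175 ang 59.9 A 472
at [ 0.6126 -0.2525  0.1017] yaw 60.00 -> units [-9.6  -6.18 -0.93] spin 12.7
```

View pics/s2.png

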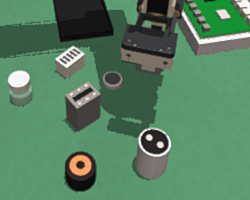

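The relay is gripped at 52.1 mm and lifted. Carrying it to the tote.

```bash
python3 -m crank '{"offset":[[0,0,-1],[-0.96,-0.62,0],[-0.96,-0.62,0],[-0.96,-0.62,0],[-0.96,-0.62,0],[-0.96,-0.62,0],[-0.96,-0.62,0],[-0.96,-0.62,0]],"spin":[0,0,0,0,0,0,0,0],"claw":[-1,-1,-1,-1,-1,-1,-1,-1]}' && python3 -m crank '{"offset":[[-0.96,-0.62,0],[-0.96,-0.62,0],[-0.96,-0.6,0],[0,0,0],[0,0,0.5],[0,0,0.5],[0,0,0.5],[0,0,0.5]],"spin":[0,0,0,1,1,1,1,1],"claw":[-1,-1,-1,-1,-1,-1,-1,-1]}' && python3 -m crank '{"offset":[[0,0,0.5],[0,0,0],[0,0,0],[0,0,0],[0,0,0],[0,0,0],[0,0,0],[0,0,0]],"spin":[1,1,1,1,1,1,1,0.7],"claw":[-1,-1,-1,-1,-1,-1,-1,-1]}'
python3 - <<'E'
from h import *
go(*tote(-.0285,-.04575,.0245),-3.5)
E
```

```text
t: 24.35
ee_pos: [0.5374, -0.1092, 0.1186]
eef_rot: [0.0, 0.966, -0.259, -0.001]
wrist_force: [0.3, 0.0, -2.5]
opening: 0.0516
grasp_force: 30.0
t: 25.15
ee_pos: [0.5064, -0.0494, 0.0785]
eef_rot: [0.0, 0.886, -0.463, -0.001]
wrist_force: [0.3, -0.1, -1.8]
opening: 0.0516
grasp_force: 30.0
t: 25.95
ee_pos: [0.5064, -0.0495, 0.0688]
eef_rot: [-0.001, -0.684, 0.73, 0.001]
wrist_force: [0.0, 0.0, -1.5]
opening: 0.052
grasp_force: 30.0
at [ 0.5064 -0.0495  0.0688] yaw -3.72 -> units [-0.   -0.09  2.21] spin -0.04
```

```bash
python3 -m crank '{"offset":[[0,-0.09,0.3],[0,0,0.4],[0,0,0.4],[0,0,0.4],[0,0,0.4],[0,0,0.2],[0,0,0.15],[0,0,0]],"spin":[-0.04,0,0,0,0,0,0,0],"claw":[-1,-1,-1,-1,-1,-1,-1,-1]}' && python3 -m crank '{"offset":[[0,0,0],[0,0,0],[0,0,0],[0,0,-0.5],[0,0,-1],[0,0,-1],[0,0,-1],[0,0,-1]],"spin":[0,0,0,0,0,0,0,0],"claw":[0.5,0.5,0.5,0.5,0.5,0.5,0.5,0.5]}' && python3 -m crank '{"offset":[[0,0,-1],[0,0,-1],[0,0,-1],[0,0,-1],[0,0,-1],[0,0,-1],[0,0,0]],"spin":[0,0,0,0,0,0,0],"claw":[0.7,0.7,0.7,0.7,0.7,0.7,0.7]}'
cat >> h.py <<'E'
def intote(P):
    """blobs above the tote, in tote coordinates (mm)"""
    for lo,hi in((.034,.044),(.068,.08)):
        for c in comps(P,lo,hi,x=(.44,.64),y=(-.11,.1),minA=300,close=3):
            a=np.radians(-3.5); d=np.array(c[:2])-(.5393,-.0056)
            print("tote u %.1f v %.1f ang %.1f  %.1f x %.1f"%(1e3*(np.cos(a)*d[0]+np.sin(a)*d[1]),1e3*(-np.sin(a)*d[0]+np.cos(a)*d[1]),c[4]+3.5,1e3*c[2],1e3*c[3]))
E
python3 - <<'E'
from h import *
im,P=cloud("wrist"); parts(P); intote(P)
im,P=cloud("side"); parts(P); intote(P)
im,P=cloud("scene"); intote(P)
go(.481,-.1580,.10,34)
E
```

```text
t: 26.75
ee_pos: [0.5092, -0.0494, 0.0249]
eef_rot: [-0.0, -0.687, 0.727, -0.0]
wrist_force: [0.2, -0.2, -1.5]
opening: 0.0518
grasp_force: 30.0
t: 27.55
ee_pos: [0.5092, -0.0495, 0.1164]
eef_rot: [0.0, -0.686, 0.727, -0.0]
wrist_force: [-0.3, -0.8, -0.1]
opening: 0.0658
grasp_force: 0.0
t: 28.25
ee_pos: [0.5105, -0.0495, 0.2385]
eef_rot: [0.002, -0.687, 0.727, -0.002]
wrist_force: [-0.1, -0.9, -0.0]
opening: 0.0742
grasp_force: 0.0
low x 0.4807 y -0.1585  0.0534 x 0.0357 ang 33.7 A 1749
tall x 0.6230 y -0.1580  0.0542 x 0.0453 ang -26.6 A 2282
tote u -26.8 v -46.3 ang -0.3  53.1 x 45.4
low x 0.4500 y -0.3925  0.0510 x 0.0500 ang -90.0 A 1897
tall x 0.4792 y -0.2842  0.0546 x 0.0380 ang 23.2 A 1601
tall x 0.5664 y -0.4001  0.0504 x 0.0500 ang -7.1 A 1879
tall x 0.6234 y -0.1587  0.0529 x 0.0480 ang -26.6 A 1163
tote u -26.1 v -52.3 ang -0.6  50.0 x 33.2
tote u -24.6 v -45.1 ang -1.5  52.5 x 43.4
at [ 0.5087 -0.0495  0.2348] yaw -3.31 -> units [5.5  1.07 6.74] spin -7.46
```

Relay is in place at u -26.8, v -46.3 mm, as intended. Terminal next.

```bash
python3 -m crank '{"offset":[[0.92,0.18,0],[0.92,0.18,0.5],[0.92,0.18,1],[0.92,0.18,1],[0.92,0.18,1],[0.92,0.18,1],[0,0,0.5],[0,0,0.5]],"spin":[0,0,0,0,0,0,-1,-1],"claw":[0.5,0.5,0.5,0.5,0.5,0.5,0.5,0.5]}' && python3 -m crank '{"offset":[[0,0,0.5],[0,0,0.3],[0,0,0],[0,0,0],[0,0,0],[0,0,0],[0,0,0]],"spin":[-1,-1,-1,-1,-1,-0.46,0],"claw":[0.5,0.5,0.5,0.5,0.5,0.5,0.5]}'
python3 - <<'E'
from h import *
go(.4808,-.1584,.020,34)
E
```

```text
t: 29.2
ee_pos: [0.4799, -0.1591, 0.1232]
eef_rot: [0.001, 0.748, -0.664, -0.001]
wrist_force: [-0.7, -0.4, 0.1]
opening: 0.0659
grasp_force: 0.0
t: 29.9
ee_pos: [0.4805, -0.1584, 0.1081]
eef_rot: [0.0, 0.883, -0.469, -0.001]
wrist_force: [-0.5, 0.4, -0.6]
opening: 0.0653
grasp_force: 0.0
at [ 0.4805 -0.1584  0.1081] yaw 34.03 -> units [ 0.01 -0.02  4.4 ] spin 0.01
```

```bash
python3 -m crank '{"offset":[[0,0,1],[0,0,1],[0,0,1],[0,0,0.8],[0,0,0.6],[0,0,0],[0,0,0],[0,0,0]],"spin":[0,0,0,0,0,0,0,0],"claw":[0.5,0.5,0.5,0.5,0.5,0.5,0,-1]}' && python3 -m crank '{"offset":[[0,0,0],[0,0,0],[0,0,0],[0,0,-0.5],[0,0,-1],[0,0,-1],[0,0,-1],[0,0,-0.5]],"spin":[0,0,0,0,0,0,0,0],"claw":[-1,-1,-1,-1,-1,-1,-1,-1]}'
python3 - <<'E'
from h import *
go(*tote(-.0280,.0510,.10),-3.5)
E
```

```text
t: 30.7
ee_pos: [0.4818, -0.1584, 0.0215]
eef_rot: [-0.0, 0.883, -0.47, 0.001]
wrist_force: [0.9, 0.5, -0.0]
opening: 0.0547
grasp_force: 0.0
t: 31.5
ee_pos: [0.4819, -0.1584, 0.1028]
eef_rot: [-0.001, 0.883, -0.469, 0.001]
wrist_force: [0.9, -0.8, -0.9]
opening: 0.0519
grasp_force: 30.0
at [ 0.4819 -0.1584  0.1028] yaw 34.01 -> units [-7.6  -7.1   0.15] spin 7.5
```

```bash
python3 -m crank '{"offset":[[-0.95,-0.89,0],[-0.95,-0.89,0],[-0.95,-0.89,0],[-0.95,-0.89,0],[-0.95,-0.89,0],[-0.95,-0.89,0],[-0.95,-0.89,0],[-0.95,-0.87,0]],"spin":[0,0,0,0,0,0,0,0],"claw":[-1,-1,-1,-1,-1,-1,-1,-1]}' && python3 -m crank '{"offset":[[0,0,0],[0,0,0.5],[0,0,0.5],[0,0,0.3],[0,0,0.2],[0,0,0],[0,0,0],[0,0,0]],"spin":[1,1,1,1,1,1,1,0.5],"claw":[-1,-1,-1,-1,-1,-1,-1,-1]}'
python3 - <<'E'
from h import *
go(*tote(-.0280,.0510,.0260),-3.5)
E
```

```text
t: 32.3
ee_pos: [0.5136, 0.048, 0.1006]
eef_rot: [0.0, 0.883, -0.47, -0.0]
wrist_force: [0.5, -0.7, -1.4]
opening: 0.0517
grasp_force: 30.0
t: 33.1
ee_pos: [0.5135, 0.0468, 0.0705]
eef_rot: [-0.0, -0.684, 0.73, 0.0]
wrist_force: [0.4, -0.3, -0.6]
opening: 0.0518
grasp_force: 30.0
at [0.5135 0.0468 0.0705] yaw -3.70 -> units [-0.01 -0.05  2.22] spin -0.04
```

```bash
python3 -m crank '{"offset":[[0,-0.03,0.3],[0,0,0.4],[0,0,0.4],[0,0,0.4],[0,0,0.4],[0,0,0.2],[0,0,0.12],[0,0,0]],"spin":[-0.04,0,0,0,0,0,0,0],"claw":[-1,-1,-1,-1,-1,-1,-1,-1]}' && python3 -m crank '{"offset":[[0,0,0],[0,0,0],[0,0,0],[0,0,-0.5],[0,0,-1],[0,0,-1],[0,0,-1],[0,0,-1]],"spin":[0,0,0,0,0,0,0,0],"claw":[0.5,0.5,0.5,0.5,0.5,0.5,0.5,0.5]}' && python3 -m crank '{"offset":[[1,0,-1],[1,0,-1],[1,0,-1],[1,0,-1],[1,0,-1],[1,0,-1],[1,0,0],[0,0,0]],"spin":[0,0,0,0,0,0,0,0],"claw":[0.7,0.7,0.7,0.7,0.7,0.7,0.7,0.7]}'
python3 - <<'E'
from h import *
im,P=cloud("wrist"); parts(P); 
im,P=cloud("side"); parts(P)
im,P=cloud("scene"); intote(P); parts(P)
go(.4505,-.3925,.12,-3.5)
E
```

```text
t: 33.9
ee_pos: [0.5145, 0.0469, 0.0261]
eef_rot: [-0.0, -0.687, 0.727, 0.0]
wrist_force: [0.3, 0.1, -2.2]
opening: 0.0516
grasp_force: 30.0
t: 34.7
ee_pos: [0.5146, 0.047, 0.1181]
eef_rot: [0.0, -0.687, 0.727, -0.0]
wrist_force: [0.6, 0.3, 0.7]
opening: 0.066
grasp_force: 0.0
t: 35.5
ee_pos: [0.5063, -0.0944, 0.2379]
eef_rot: [0.001, -0.686, 0.728, -0.001]
wrist_force: [0.8, -0.0, -0.4]
opening: 0.0744
grasp_force: 0.0
tall x 0.4793 y -0.2710  0.0614 x 0.0280 ang -3.8 A 934
tall x 0.6227 y -0.1581  0.0538 x 0.0457 ang -26.6 A 2276
low x 0.4494 y -0.3933  0.0500 x 0.0494 ang -18.4 A 1885
tall x 0.4795 y -0.2844  0.0546 x 0.0377 ang 24.4 A 1634
tall x 0.5667 y -0.4004  0.0494 x 0.0494 ang 71.6 A 1857
tall x 0.6230 y -0.1585  0.0529 x 0.0462 ang -26.6 A 1031
tote u -42.4 v -44.5 ang 87.4  43.6 x 18.1
tote u -25.5 v 52.8 ang -0.6  52.4 x 35.2
tote u -16.6 v -44.4 ang 89.7  44.2 x 35.9
low x 0.4518 y -0.3922  0.0487 x 0.0486 ang 72.9 A 900
tall x 0.5678 y -0.3987  0.0503 x 0.0490 ang 50.2 A 1343
tall x 0.6238 y -0.1566  0.0534 x 0.0465 ang -28.3 A 1699
at [ 0.5062 -0.0927  0.2366] yaw -3.33 -> units [15.13  1.91  5.83] spin 0.03
```

```bash
python3 -m crank '{"offset":[[1,0.13,0],[1,0.13,0],[1,0.13,0],[1,0.13,0],[1,0.13,0],[1,0.13,0],[1,0.13,0],[1,0.13,0]],"spin":[0,0,0,0,0,0,0,0],"claw":[0.6,0.6,0.6,0.6,0.6,0.6,0.6,0.6]}' && python3 -m crank '{"offset":[[1,0.13,0],[1,0.13,0],[1,0.13,0],[1,0.13,0],[1,0.13,1],[1,0.13,1],[1,0.13,1],[0.16,0.1,1]],"spin":[0,0,0,0,0,0,0,0],"claw":[0.6,0.6,0.6,0.6,0.6,0.6,0.6,0.6]}' && python3 -m crank '{"offset":[[0,0,1],[0,0,1],[0,0,0]],"spin":[0,0,0],"claw":[0.6,0.6,0.6]}'
python3 - <<'E'
from h import *
go(.450,-.3931,.020,-3.5)
E
```

```text
t: 36.45
ee_pos: [0.4765, -0.2513, 0.2362]
eef_rot: [-0.0, -0.687, 0.727, 0.0]
wrist_force: [0.2, 0.5, 0.3]
opening: 0.0699
grasp_force: 0.0
t: 37.25
ee_pos: [0.4481, -0.3939, 0.1551]
eef_rot: [-0.0, -0.686, 0.727, 0.0]
wrist_force: [1.0, 0.5, 0.4]
opening: 0.07
grasp_force: 0.0
t: 37.55
ee_pos: [0.4467, -0.3915, 0.1134]
eef_rot: [-0.001, -0.687, 0.727, 0.003]
wrist_force: [0.3, -0.4, 0.5]
opening: 0.0702
grasp_force: 0.0
at [ 0.4467 -0.3915  0.1134] yaw -3.29 -> units [ 0.08 -0.19  4.67] spin 0.04
```

```bash
python3 -m crank '{"offset":[[0.08,-0.15,1],[0,0,1],[0,0,1],[0,0,0.9],[0,0,0.7],[0,0,0],[0,0,0],[0,0,0]],"spin":[0,0,0,0,0,0,0,0],"claw":[0.6,0.6,0.6,0.6,0.6,0.6,0.3,-1]}' && python3 -m crank '{"offset":[[0,0,0],[0,0,0],[0,0,0],[0,0,-0.5],[0,0,-1],[0,0,-1],[0,0,-1],[0,0,-1]],"spin":[0,0,0,0,0,0,0,0],"claw":[-1,-1,-1,-1,-1,-1,-1,-1]}'
python3 - <<'E'
from h import *
go(*tote(-.0280,.0055,.13),-3.5)
E
```

```text
t: 38.35
ee_pos: [0.4518, -0.3952, 0.0255]
eef_rot: [0.0, -0.687, 0.727, -0.001]
wrist_force: [-0.4, -0.1, -0.2]
opening: 0.0592
grasp_force: 0.0
t: 39.15
ee_pos: [0.451, -0.3948, 0.1157]
eef_rot: [0.0, -0.686, 0.727, -0.0]
wrist_force: [0.7, -0.6, -1.9]
opening: 0.0492
grasp_force: 30.0
at [ 0.451  -0.3948  0.1157] yaw -3.31 -> units [-19.96  -1.89  -0.71] spin 0.04
```

```bash
python3 -m crank '{"offset":[[-0.5,0,-1],[-1,-0.1,0],[-1,-0.1,0],[-1,-0.1,0],[-1,-0.1,0],[-1,-0.1,0],[-1,-0.1,0],[-1,-0.1,0]],"spin":[0,0,0,0,0,0,0,0],"claw":[-1,-1,-1,-1,-1,-1,-1,-1]}' && python3 -m crank '{"offset":[[-1,-0.1,0],[-1,-0.1,0],[-1,-0.1,0],[-1,-0.1,0],[-1,-0.1,0],[-1,-0.1,0],[-1,-0.1,0],[-1,-0.1,0]],"spin":[0,0,0,0,0,0,0,0],"claw":[-1,-1,-1,-1,-1,-1,-1,-1]}' && python3 -m crank '{"offset":[[-1,-0.1,0],[-1,-0.1,0],[-1,-0.1,0],[-1,0,0.5],[0,0,1],[0,0,1],[0,0,0],[0,0,0]],"spin":[0,0,0,0,0,0,0,0],"claw":[-1,-1,-1,-1,-1,-1,-1,-1]}'
python3 - <<'E'
from h import *
go(*tote(-.0280,.0035,.0300),-3.5)
im,P=cloud("scene"); 
for lo,hi in((.05,.06),(.06,.068),(.07,.085)): show(comps(P,lo,hi,x=(.44,.64),y=(-.11,.1),minA=100))
cv2.imwrite("pics/sc3.png",im[120:320,180:420,::-1])
E
```

```text
t: 39.95
ee_pos: [0.4737, -0.2451, 0.1349]
eef_rot: [0.0, -0.686, 0.727, -0.0]
wrist_force: [1.4, 0.1, -1.3]
opening: 0.0489
grasp_force: 30.0
t: 40.75
ee_pos: [0.4989, -0.0862, 0.135]
eef_rot: [0.0, -0.686, 0.727, -0.0]
wrist_force: [0.5, -0.6, -1.9]
opening: 0.0492
grasp_force: 30.0
t: 41.55
ee_pos: [0.5095, -0.0077, 0.0849]
eef_rot: [-0.0, -0.687, 0.727, -0.0]
wrist_force: [0.7, -1.0, -1.1]
opening: 0.0491
grasp_force: 30.0
at [ 0.5095 -0.0077  0.0849] yaw -3.29 -> units [-0.37 -0.08  2.75] spin 0.04
```

View pics/sc3.png

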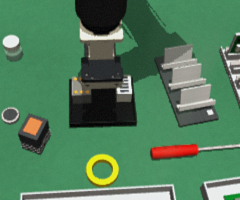

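The choke is hidden by the gripper here, so I'll check its offset in the hand from the side camera.

Run:
```python
from h import *
im,P=cloud("side")
m=(P[...,2]>.063)&(P[...,2]<.080)&(abs(P[...,0]-.51)<.04)&(abs(P[...,1]+.008)<.06)
q=P[m]; print(len(q), pose()[:3,3])
for a in np.arange(.48,.541,.005):
    k=q[abs(q[:,0]-a)<.0025]; 
    if len(k): print(round(a,3),len(k),k[:,1].min().round(4),np.median(k[:,1]).round(4),k[:,2].min().round(3))
A=np.c_[2*q[:,:2],np.ones(len(q))]; s=np.linalg.lstsq(A,(q[:,:2]**2).sum(1),rcond=None)[0]; print("circle",s[:2],np.sqrt(s[2]+s[0]**2+s[1]**2))
```

```text
127 [ 0.51019804 -0.00757048  0.08561346]
0.485 3 -0.0052 -0.005 0.064
0.49 18 -0.0204 -0.0158 0.064
0.495 17 -0.0262 -0.0233 0.065
0.5 12 -0.0314 -0.0272 0.063
0.505 13 -0.0319 -0.0285 0.063
0.51 15 -0.0318 -0.0305 0.065
0.515 12 -0.0305 -0.0293 0.065
0.52 12 -0.0297 -0.0287 0.064
0.525 12 -0.03 -0.0264 0.063
0.53 9 -0.0245 -0.0215 0.063
0.535 4 -0.0195 -0.0176 0.067
circle [ 0.51178643 -0.00632555] 0.023972950404923886
```

The choke centre is about 2 mm +y of the TCP, as allowed for. Lowering it.

```bash
python3 -m crank '{"offset":[[-0.37,-0.04,0.3],[0,0,0.5],[0,0,0.5],[0,0,0.5],[0,0,0.4],[0,0,0.3],[0,0,0.2],[0,0,0]],"spin":[0,0,0,0,0,0,0,0],"claw":[-1,-1,-1,-1,-1,-1,-1,-1]}' && python3 -m crank '{"offset":[[0,0,0],[0,0,0],[0,0,0],[0,0,-0.5],[0,0,-1],[0,0,-1],[0,0,-1],[0,0,-1]],"spin":[0,0,0,0,0,0,0,0],"claw":[0.5,0.5,0.5,0.5,0.5,0.5,0.5,0.5]}' && python3 -m crank '{"offset":[[-1,0,-1],[-1,0,-1],[-1,0,-1],[-1,0,-1],[0,0,-1],[0,0,-1],[0,0,-1],[0,0,0]],"spin":[0,0,0,0,0,0,0,0],"claw":[0.7,0.7,0.7,0.7,0.7,0.7,0.7,0.7]}'
python3 - <<'E'
from h import *
im,P=cloud("wrist"); parts(P); intote(P)
cv2.imwrite("pics/w6.png",im[:,:,::-1])
go(.6228,-.158,.15,-27)
E
```

```text
t: 42.45
ee_pos: [0.5105, -0.0004, 0.0299]
eef_rot: [-0.0, -0.686, 0.727, 0.0]
wrist_force: [1.2, 1.1, -1.3]
opening: 0.0489
grasp_force: 30.0
t: 43.25
ee_pos: [0.5107, -0.0003, 0.1222]
eef_rot: [0.0, -0.686, 0.727, -0.0]
wrist_force: [-0.1, 0.2, 0.0]
opening: 0.0657
grasp_force: 0.0
t: 44.05
ee_pos: [0.5164, 0.0799, 0.2644]
eef_rot: [0.003, -0.687, 0.727, -0.001]
wrist_force: [0.5, 0.7, 0.4]
opening: 0.0745
grasp_force: 0.0
tote u -27.0 v -19.8 ang 90.3  97.6 x 53.7
tote u -27.5 v 51.3 ang 0.1  53.0 x 35.5
at [0.5157 0.0798 0.2626] yaw -3.29 -> units [11.58 -6.01  5.63] spin 4.74
```

View pics/w6.png

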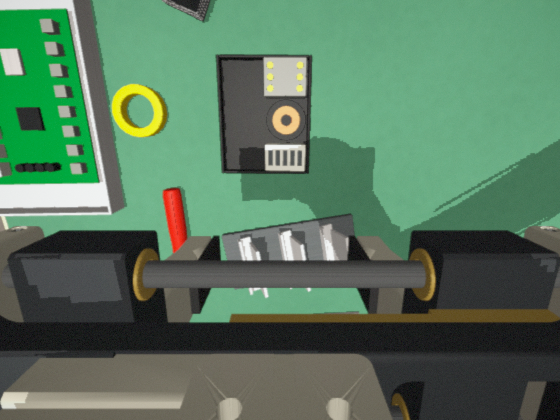

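The wrist view shows the low row seated: relay (285,77), choke (287,120) and terminal (285,157). Transformer next.

```bash
python3 -m crank '{"offset":[[1,-0.52,0],[1,-0.52,0],[1,-0.52,0],[1,-0.52,0],[1,-0.52,0],[1,-0.52,0],[1,-0.52,0],[1,-0.52,0]],"spin":[0,0,0,0,0,0,0,0],"claw":[0.5,0.5,0.5,0.5,0.5,0.5,0.5,0.5]}' && python3 -m crank '{"offset":[[1,-0.5,0],[1,-0.5,0.5],[1,-0.5,1],[0.55,-0.35,1],[0,0,1],[0,0,1],[0,0,1],[0,0,0]],"spin":[0,0,0,0,1,1,1,1],"claw":[0.5,0.5,0.5,0.5,0.5,0.5,0.5,0.5]}' && python3 -m crank '{"offset":[[0,0,0],[0,0,0]],"spin":[0.74,0],"claw":[0.5,0.5]}'
python3 - <<'E'
from h import *
go(.6228,-.158,.044,-27)
E
```

```text
t: 44.9
ee_pos: [0.5888, -0.0859, 0.2599]
eef_rot: [-0.0, -0.686, 0.727, 0.0]
wrist_force: [0.4, -0.1, 0.8]
opening: 0.0658
grasp_force: 0.0
t: 45.7
ee_pos: [0.6193, -0.1579, 0.1465]
eef_rot: [-0.002, -0.548, 0.837, 0.002]
wrist_force: [0.3, -0.2, 0.5]
opening: 0.0654
grasp_force: 0.0
t: 45.9
ee_pos: [0.6212, -0.158, 0.1497]
eef_rot: [-0.001, -0.522, 0.853, 0.0]
wrist_force: [-0.2, -0.4, -0.1]
opening: 0.0659
grasp_force: 0.0
at [ 0.6212 -0.158   0.1497] yaw -27.07 -> units [-0.04 -0.08  5.28] spin -0.01
```

```bash
python3 -m crank '{"offset":[[-0.03,-0.05,1],[0,0,1],[0,0,1],[0,0,1],[0,0,0.8],[0,0,0.5],[0,0,0],[0,0,0]],"spin":[0,0,0,0,0,0,0,0],"claw":[0.5,0.5,0.5,0.5,0.5,0.5,0.5,0.5]}' && python3 -m crank '{"offset":[[0,0,0],[0,0,0],[0,0,0],[0,0,0],[0,0,0],[0,0,-0.5],[0,0,-1],[0,0,-1]],"spin":[0,0,0,0,0,0,0,0],"claw":[-1,-1,-1,-1,-1,-1,-1,-1]}'
python3 - <<'E'
from h import *
go(*tote(.0285,-.04625,.13),-3.5)
E
```

```text
t: 46.7
ee_pos: [0.6233, -0.1579, 0.0448]
eef_rot: [0.0, -0.523, 0.852, -0.0]
wrist_force: [0.0, -0.4, 0.4]
opening: 0.0661
grasp_force: 0.0
t: 47.5
ee_pos: [0.6226, -0.1579, 0.0947]
eef_rot: [-0.001, -0.522, 0.853, 0.0]
wrist_force: [0.7, 0.1, -2.5]
opening: 0.0518
grasp_force: 30.0
at [ 0.6226 -0.1579  0.0947] yaw -27.01 -> units [-3.34  4.94 -1.76] spin -4.7
```

```bash
python3 -m crank '{"offset":[[0,0,-1],[-0.55,0.82,-0.5],[-0.55,0.82,0],[-0.56,0.82,0],[-0.56,0.82,0],[-0.56,0.83,0],[-0.56,0.83,0],[0,0,0]],"spin":[0,0,0,0,0,0,0,0],"claw":[-1,-1,-1,-1,-1,-1,-1,-1]}' && python3 -m crank '{"offset":[[0,0,0],[0,0,0],[0,0,0.5],[0,0,0.5],[0,0,0.5],[0,0,0]],"spin":[-1,-1,-1,-1,-0.7,0],"claw":[-1,-1,-1,-1,-1,-1]}'
python3 - <<'E'
from h import *
go(*tote(.0285,-.04625,.0493),-3.5)
E
```

```text
t: 48.3
ee_pos: [0.5638, -0.0516, 0.1245]
eef_rot: [-0.0, -0.523, 0.852, 0.0]
wrist_force: [0.1, 0.2, -1.8]
opening: 0.0518
grasp_force: 30.0
t: 48.9
ee_pos: [0.5642, -0.0537, 0.0931]
eef_rot: [-0.001, -0.685, 0.728, 0.001]
wrist_force: [-0.6, 0.3, -2.5]
opening: 0.0518
grasp_force: 30.0
at [ 0.5642 -0.0537  0.0931] yaw -3.47 -> units [-0.01 -0.04  2.19] spin 0.01
```

```bash
python3 -m crank '{"offset":[[0,0,0.3],[0,0,0.4],[0,0,0.4],[0,0,0.4],[0,0,0.3],[0,0,0.2],[0,0,0.17],[0,0,0]],"spin":[0,0,0,0,0,0,0,0],"claw":[-1,-1,-1,-1,-1,-1,-1,-1]}' && python3 -m crank '{"offset":[[0,0,0],[0,0,0],[0,0,0],[0,0,-0.5],[0,0,-1],[0,0,-1],[0,0,-1],[0,0,-1]],"spin":[0,0,0,0,0,0,0,0],"claw":[0.4,0.4,0.4,0.4,0.4,0.4,0.4,0.4]}' && python3 -m crank '{"offset":[[1,0,-1],[1,0.5,-1],[1,0.5,-1],[1,0.5,-1],[1,0.5,-1],[0.5,0.5,0],[0,0,0],[0,0,0]],"spin":[0,0,0,0,0,0,0,0],"claw":[0.5,0.5,0.5,0.5,0.5,0.5,0.5,0.5]}'
python3 - <<'E'
from h import *
im,P=cloud("wrist"); parts(P)
im,P=cloud("side"); parts(P)
im,P=cloud("scene"); intote(P)
go(.4797,-.2842,.15,24)
E
```

```text
t: 49.7
ee_pos: [0.5651, -0.0536, 0.0505]
eef_rot: [-0.0, -0.685, 0.728, 0.0]
wrist_force: [0.2, 0.3, -2.4]
opening: 0.0517
grasp_force: 30.0
t: 50.5
ee_pos: [0.5655, -0.0535, 0.1429]
eef_rot: [0.0, -0.685, 0.728, -0.0]
wrist_force: [-0.0, -0.2, -0.2]
opening: 0.0615
grasp_force: 0.0
t: 51.3
ee_pos: [0.5084, -0.1602, 0.2411]
eef_rot: [0.0, -0.685, 0.729, -0.0]
wrist_force: [0.5, -0.3, 0.4]
opening: 0.0659
grasp_force: 0.0
tall x 0.4792 y -0.2849  0.0535 x 0.0378 ang 23.8 A 1877
tall x 0.4796 y -0.2845  0.0542 x 0.0389 ang 22.4 A 1630
tall x 0.5668 y -0.4001  0.0513 x 0.0493 ang 68.2 A 1872
tote u -34.3 v -45.0 ang 87.5  43.3 x 33.3
tote u -27.3 v 5.7 ang -5.2  50.2 x 47.6
tote u -23.0 v 52.9 ang 0.3  49.8 x 35.1
tote u 29.9 v -45.1 ang -0.4  54.6 x 44.4
at [ 0.5088 -0.1598  0.2405] yaw -3.47 -> units [6.3  1.07 4.52] spin -5.49
```

Transformer placed. Contactor next.

```bash
python3 -m crank '{"offset":[[0.9,0.16,0],[0.9,0.15,0],[0.9,0.15,0.5],[0.9,0.15,0.8],[0.9,0.15,0.8],[0.9,0.15,0.8],[0.92,0.15,0.8],[0,0,0.4]],"spin":[0,0,0,0,0,0,0,-1],"claw":[0.5,0.5,0.5,0.5,0.5,0.5,0.5,0.5]}' && python3 -m crank '{"offset":[[0,0,0.4],[0,0,0],[0,0,0],[0,0,0],[0,0,0],[0,0,0]],"spin":[-1,-1,-1,-1,-0.45,0],"claw":[0.5,0.5,0.5,0.5,0.5,0.5]}'
python3 - <<'E'
from h import *
go(.4793,-.2848,.044,23.8)
E
```

```text
t: 52.25
ee_pos: [0.4789, -0.2859, 0.1566]
eef_rot: [0.001, 0.716, -0.698, -0.001]
wrist_force: [-0.0, 0.3, -0.7]
opening: 0.066
grasp_force: 0.0
t: 52.85
ee_pos: [0.4801, -0.2847, 0.1503]
eef_rot: [0.0, 0.838, -0.546, -0.001]
wrist_force: [0.6, -0.0, -0.2]
opening: 0.0655
grasp_force: 0.0
at [ 0.4801 -0.2847  0.1503] yaw 23.82 -> units [-0.01  0.04  5.32] spin 0.0
```

```bash
python3 -m crank '{"offset":[[0,0.04,1],[0,0,1],[0,0,1],[0,0,1],[0,0,0.8],[0,0,0.5],[0,0,0],[0,0,0]],"spin":[0,0,0,0,0,0,0,0],"claw":[0.5,0.5,0.5,0.5,0.5,0.5,0.5,0.5]}' && python3 -m crank '{"offset":[[0,0,0],[0,0,0],[0,0,0],[0,0,0],[0,0,0],[0,0,-0.5],[0,0,-1],[0,0,-1]],"spin":[0,0,0,0,0,0,0,0],"claw":[-1,-1,-1,-1,-1,-1,-1,-1]}' && python3 -m crank '{"offset":[[0,0,-1],[0,0,-1],[0,0,0]],"spin":[0,0,0],"claw":[-1,-1,-1]}'
python3 - <<'E'
from h import *
go(*tote(.0285,.0505,.13),-3.5)
E
```

```text
t: 53.65
ee_pos: [0.4795, -0.2854, 0.0452]
eef_rot: [0.0, 0.837, -0.546, 0.0]
wrist_force: [0.1, 0.9, 0.9]
opening: 0.0656
grasp_force: 0.0
t: 54.45
ee_pos: [0.4784, -0.2852, 0.0954]
eef_rot: [0.0, 0.837, -0.547, -0.001]
wrist_force: [1.2, -0.5, -2.0]
opening: 0.0519
grasp_force: 30.0
t: 54.75
ee_pos: [0.4806, -0.2859, 0.138]
eef_rot: [-0.001, 0.838, -0.546, 0.002]
wrist_force: [1.3, 0.5, -1.6]
opening: 0.0521
grasp_force: 30.0
at [ 0.4806 -0.2859  0.138 ] yaw 23.77 -> units [-13.24 -10.76   0.4 ] spin 5.45
```

```bash
python3 -m crank '{"offset":[[-0.95,-0.77,0],[-0.95,-0.77,0],[-0.95,-0.77,0],[-0.95,-0.77,0],[-0.95,-0.77,0],[-0.95,-0.77,0],[-0.95,-0.77,0],[-0.95,-0.77,0]],"spin":[0,0,0,0,0,0,0,0],"claw":[-1,-1,-1,-1,-1,-1,-1,-1]}' && python3 -m crank '{"offset":[[-0.95,-0.77,0],[-0.95,-0.77,0],[-0.95,-0.77,0],[-0.95,-0.77,0],[-0.95,-0.77,0],[-0.94,-0.75,0],[0,0,0],[0,0,0]],"spin":[0,0,0,0,0,0,1,1],"claw":[-1,-1,-1,-1,-1,-1,-1,-1]}' && python3 -m crank '{"offset":[[0,0,0],[0,0,0.5],[0,0,0.5],[0,0,0.5],[0,0,0]],"spin":[1,1,1,0.45,0],"claw":[-1,-1,-1,-1,-1]}'
python3 - <<'E'
from h import *
go(*tote(.0285,.0505,.0497),-3.5)
E
```

```text
t: 55.55
ee_pos: [0.5301, -0.0957, 0.134]
eef_rot: [0.0, 0.837, -0.547, -0.001]
wrist_force: [1.1, -0.3, -1.9]
opening: 0.0514
grasp_force: 30.0
t: 56.35
ee_pos: [0.5684, 0.0453, 0.1337]
eef_rot: [0.001, 0.786, -0.618, -0.001]
wrist_force: [-1.6, -0.3, -2.1]
opening: 0.0515
grasp_force: 30.0
t: 56.85
ee_pos: [0.5673, 0.044, 0.1027]
eef_rot: [-0.002, -0.685, 0.729, 0.001]
wrist_force: [-0.5, 0.2, -2.9]
opening: 0.0515
grasp_force: 30.0
at [0.5673 0.044  0.1027] yaw -3.56 -> units [ 0.03 -0.19  2.65] spin -0.01
```

```bash
python3 -m crank '{"offset":[[0.03,-0.13,0.4],[0,0,0.5],[0,0,0.5],[0,0,0.5],[0,0,0.3],[0,0,0.2],[0,0,0.2],[0,0,0]],"spin":[0,0,0,0,0,0,0,0],"claw":[-1,-1,-1,-1,-1,-1,-1,-1]}' && python3 -m crank '{"offset":[[0,0,0.05],[0,0,0],[0,0,0],[0,0,0],[0,0,-0.5],[0,0,-1],[0,0,-1],[0,0,-1]],"spin":[0,0,0,0,0,0,0,0],"claw":[-1,0.4,0.4,0.4,0.4,0.4,0.4,0.4]}' && python3 -m crank '{"offset":[[0,0,-1],[1,0,-1],[1,0,-1],[1,0,-1],[1,0,-1],[1,0,-1],[1,0,0],[1,0,0]],"spin":[0,0,0,0,0,0,0,0],"claw":[0.4,0.4,0.4,0.4,0.4,0.4,0.4,0.4]}' && python3 -m crank '{"offset":[[1,0,0],[1,0,0],[1,0,0],[1,0,0],[1,0,0],[1,0,0],[1,0,0],[0,0,0]],"spin":[0,0,0,0,0,0,0,0],"claw":[0.6,0.6,0.6,0.6,0.6,0.6,0.6,0.6]}'
python3 - <<'E'
from h import *
im,P=cloud("wrist"); parts(P)
im,P=cloud("side"); parts(P)
im,P=cloud("scene"); intote(P)
go(.567,-.400,.15,-3.5)
E
```

```text
t: 57.65
ee_pos: [0.5715, 0.0437, 0.0525]
eef_rot: [-0.0, -0.685, 0.728, 0.0]
wrist_force: [-0.4, -1.2, -2.6]
opening: 0.0519
grasp_force: 30.0
t: 58.45
ee_pos: [0.5717, 0.0438, 0.1236]
eef_rot: [0.0, -0.685, 0.728, -0.0]
wrist_force: [0.2, 0.8, 0.9]
opening: 0.0613
grasp_force: 0.0
t: 59.25
ee_pos: [0.5633, -0.0968, 0.2439]
eef_rot: [0.001, -0.685, 0.728, -0.001]
wrist_force: [-0.3, -0.2, -0.5]
opening: 0.0612
grasp_force: 0.0
t: 60.05
ee_pos: [0.5541, -0.2375, 0.2427]
eef_rot: [-0.0, -0.684, 0.729, -0.0]
wrist_force: [-0.7, -0.8, -0.3]
opening: 0.0698
grasp_force: 0.0
tall x 0.5670 y -0.4005  0.0505 x 0.0496 ang 82.9 A 1945
tall x 0.5670 y -0.3999  0.0508 x 0.0491 ang 68.2 A 1904
tote u -34.6 v -44.6 ang -86.5  44.0 x 32.0
tote u -27.5 v 5.7 ang -3.6  50.4 x 47.8
tote u -34.3 v 52.7 ang 89.4  34.6 x 32.7
tote u 30.2 v -45.1 ang -0.2  55.0 x 44.3
tote u 30.4 v 53.0 ang 0.5  54.0 x 37.3
at [ 0.5544 -0.2355  0.2425] yaw -3.52 -> units [ 8.17 -1.13  4.62] spin -0.0
```

```bash
python3 -m crank '{"offset":[[1,-0.13,0],[1,-0.13,0],[1,-0.13,0.6],[1,-0.13,0.8],[1,-0.13,0.8],[1,-0.13,0.8],[1,-0.13,0.8],[1,-0.13,0.8]],"spin":[0,0,0,0,0,0,0,0],"claw":[0.6,0.6,0.6,0.6,0.6,0.6,0.6,0.6]}' && python3 -m crank '{"offset":[[0.2,0,0],[0,0,0],[0,0,0],[0,0,0]],"spin":[0,0,0,0],"claw":[0.6,0.6,0.6,0.6]}'
python3 - <<'E'
from h import *
go(.567,-.4003,.044,-3.5)
E
```

```text
t: 61.0
ee_pos: [0.566, -0.3965, 0.1497]
eef_rot: [0.0, -0.686, 0.728, -0.0]
wrist_force: [0.2, 0.7, 0.0]
opening: 0.0697
grasp_force: 0.0
t: 61.4
ee_pos: [0.5659, -0.3999, 0.1512]
eef_rot: [0.0, -0.686, 0.728, -0.001]
wrist_force: [-0.1, 0.4, 0.6]
opening: 0.0702
grasp_force: 0.0
at [ 0.5659 -0.3999  0.1512] yaw -3.44 -> units [ 0.01 -0.05  5.36] spin 0.01
```

```bash
python3 -m crank '{"offset":[[0.01,-0.05,1],[0,0,1],[0,0,1],[0,0,1],[0,0,0.8],[0,0,0.56],[0,0,0],[0,0,0]],"spin":[0,0,0,0,0,0,0,0],"claw":[0.6,0.6,0.6,0.6,0.6,0.6,0.6,0.6]}' && python3 -m crank '{"offset":[[0,0,0],[0,0,0],[0,0,0],[0,0,0],[0,0,0],[0,0,-0.5],[0,0,-1],[0,0,-1]],"spin":[0,0,0,0,0,0,0,0],"claw":[-1,-1,-1,-1,-1,-1,-1,-1]}' && python3 -m crank '{"offset":[[0,0,-1],[0,0,-1],[0,0,-1],[0,0,0]],"spin":[0,0,0,0],"claw":[-1,-1,-1,-1]}'
python3 - <<'E'
from h import *
go(*tote(.0285,.0047,.15),-3.5)
E
```

```text
t: 62.2
ee_pos: [0.5668, -0.4009, 0.0436]
eef_rot: [0.0, -0.685, 0.728, -0.0]
wrist_force: [-0.1, 0.4, 0.6]
opening: 0.0698
grasp_force: 0.0
t: 63.0
ee_pos: [0.5656, -0.4006, 0.0928]
eef_rot: [-0.0, -0.685, 0.728, 0.001]
wrist_force: [0.2, -0.8, -1.9]
opening: 0.0495
grasp_force: 30.0
t: 63.4
ee_pos: [0.5677, -0.4017, 0.1563]
eef_rot: [0.001, -0.685, 0.728, -0.002]
wrist_force: [0.5, -1.1, -1.8]
opening: 0.05
grasp_force: 30.0
at [ 0.5677 -0.4017  0.1563] yaw -3.48 -> units [-19.92   1.19   0.27] spin 0.0
```

```bash
python3 -m crank '{"offset":[[-1,0.06,0],[-1,0.06,0],[-1,0.06,0],[-1,0.06,0],[-1,0.06,0],[-1,0.06,0],[-1,0.06,0],[-1,0.06,0]],"spin":[0,0,0,0,0,0,0,0],"claw":[-1,-1,-1,-1,-1,-1,-1,-1]}' && python3 -m crank '{"offset":[[-1,0.06,0],[-1,0.06,0],[-1,0.06,0],[-1,0.06,0],[-1,0.06,0],[-1,0.06,0],[-1,0.06,0],[-1,0.06,0]],"spin":[0,0,0,0,0,0,0,0],"claw":[-1,-1,-1,-1,-1,-1,-1,-1]}' && python3 -m crank '{"offset":[[-1,0.06,0],[-1,0.06,0],[-1,0.06,0],[-0.92,0.05,0.2],[0,0,0.5],[0,0,0.2],[0,0,0],[0,0,0]],"spin":[0,0,0,0,0,0,0,0],"claw":[-1,-1,-1,-1,-1,-1,-1,-1]}'
python3 - <<'E'
from h import *
go(*tote(.0285,.0047,.0485),-3.5)
im,P=cloud("side")
m=(P[...,2]>.10)&(P[...,2]<.115)&(abs(P[...,0]-.57)<.04)&(abs(P[...,1])<.06)
q=P[m]; k=q[abs(q[:,0]-.568)<.005]; print(len(k),np.median(k[:,1]))
E
```

```text
t: 64.2
ee_pos: [0.5655, -0.2383, 0.1517]
eef_rot: [-0.0, -0.685, 0.728, 0.001]
wrist_force: [0.3, 0.2, -2.9]
opening: 0.0496
grasp_force: 30.0
t: 65.0
ee_pos: [0.5654, -0.0784, 0.1519]
eef_rot: [-0.001, -0.685, 0.728, 0.001]
wrist_force: [1.1, 0.5, -2.4]
opening: 0.0496
grasp_force: 30.0
t: 65.8
ee_pos: [0.5665, -0.0023, 0.1345]
eef_rot: [-0.0, -0.685, 0.729, 0.0]
wrist_force: [0.5, 0.5, -2.0]
opening: 0.0497
grasp_force: 30.0
at [ 0.5665 -0.0023  0.1345] yaw -3.52 -> units [ 0.01 -0.08  4.3 ] spin -0.0
27 -0.02542673321942135
```

```bash
python3 -m crank '{"offset":[[0.04,-0.05,0.6],[0,0,0.8],[0,0,0.6],[0,0,0.5],[0,0,0.5],[0,0,0.5],[0,0,0],[0,0,0]],"spin":[0,0,0,0,0,0,0,0],"claw":[-1,-1,-1,-1,-1,-1,-1,-1]}'
```

```text
t: 66.65
ee_pos: [0.5679, -0.0027, 0.0647]
eef_rot: [-0.0, -0.685, 0.728, 0.0]
wrist_force: [0.0, -0.1, -1.9]
opening: 0.0496
grasp_force: 30.0
```

Force is still only its weight, so nothing is touching. Finishing the descent, releasing, and moving away.

```bash
python3 -m crank '{"offset":[[0,0,0.3],[0,0,0.3],[0,0,0.15],[0,0,0.05],[0,0,0]],"spin":[0,0,0,0,0],"claw":[-1,-1,-1,-1,-1]}' && python3 -m crank '{"offset":[[0,0,0],[0,0,0],[0,0,0],[0,0,0],[0,0,-0.5],[0,0,-1],[0,0,-1],[0,0,-1]],"spin":[0,0,0,0,0,0,0,0],"claw":[0.4,0.4,0.4,0.4,0.4,0.4,0.4,0.4]}' && python3 -m crank '{"offset":[[0,0,-1],[0,0,-1],[-1,0,-1],[-1,0,-1],[-1,0,-1],[-1,0,0],[0,0,0],[0,0,0]],"spin":[0,0,0,0,0,0,0,0],"claw":[0.4,0.4,0.4,0.4,0.4,0.4,0.4,0.4]}'
python3 - <<'E'
from h import *
im,P=cloud("wrist"); intote(P); cv2.imwrite("pics/w7.png",im[:,:,::-1])
im,P=cloud("scene"); cv2.imwrite("pics/sc4.png",im[:,:,::-1]); intote(P)
show(comps(P,.08,.12,x=(.35,.65),y=(.25,.45)))
E
```

```text
t: 67.15
ee_pos: [0.5677, -0.0027, 0.0486]
eef_rot: [-0.0, -0.685, 0.728, 0.0]
wrist_force: [-0.1, 0.3, -1.7]
opening: 0.0495
grasp_force: 30.0
t: 67.95
ee_pos: [0.5679, -0.0027, 0.1203]
eef_rot: [0.0, -0.685, 0.728, -0.0]
wrist_force: [0.0, 0.3, -0.1]
opening: 0.0613
grasp_force: 0.0
t: 68.75
ee_pos: [0.5724, 0.0773, 0.2192]
eef_rot: [0.0, -0.686, 0.728, -0.0]
wrist_force: [-0.5, -0.1, 0.9]
opening: 0.0617
grasp_force: 0.0
tote u -26.4 v -45.7 ang 0.0  53.4 x 45.6
tote u -28.1 v 4.4 ang -86.5  51.0 x 49.0
tote u -27.1 v 51.2 ang -0.4  53.3 x 35.2
tote u 29.3 v -46.7 ang -0.1  53.8 x 45.6
tote u 28.9 v 4.5 ang -52.8  50.4 x 49.8
tote u 29.7 v 52.1 ang 0.1  53.2 x 37.5
tote u -35.0 v -44.6 ang 91.0  43.5 x 33.8
tote u -33.3 v 5.9 ang 86.5  47.6 x 36.4
tote u -39.0 v 51.8 ang -41.5  42.0 x 27.9
tote u 29.8 v -45.1 ang -0.4  54.7 x 44.4
tote u 29.9 v 52.9 ang 1.0  54.6 x 37.4
tote u 31.6 v 6.5 ang 87.8  49.2 x 46.6
x 0.4380 y 0.3620  0.0860 x 0.0120 ang -90.0 A 641
x 0.5271 y 0.3635  0.0870 x 0.0109 ang -88.9 A 618
```

View pics/w7.png

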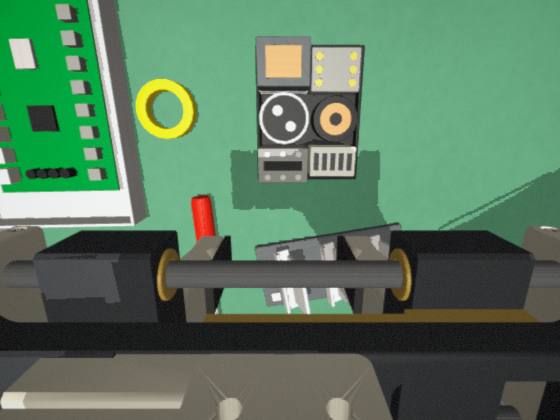

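View pics/sc4.png

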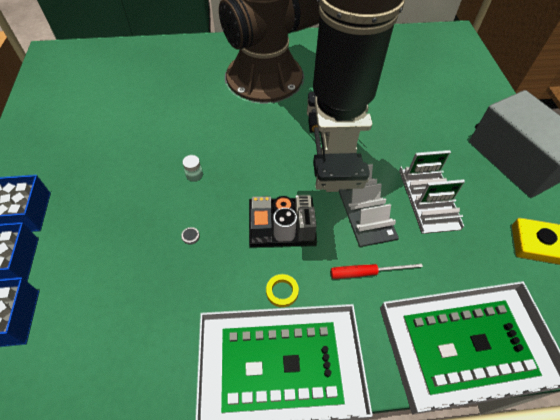

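All six parts sit in the tote (wrist view around (310,110)) and both boards stand in the rack (scene view (430,165) and (440,195)). The bystanders haven't moved. I'll check the top heights once more and hand in if they are right.

Run:
```python
from h import *
im,P=cloud("wrist"); ok=True
for u,v,h in((-26.4,-45.7,.040),(-28.1,10,.040),(-27.1,51.2,.040),(29.3,-46.7,.074),(28.9,4.5,.074),(29.7,52.1,.074)):
    x,y,_=tote(u/1e3,v/1e3,0); m=(abs(P[...,0]-x)<.014)&(abs(P[...,1]-y)<.012); z=np.nanmedian(P[m][:,2]); print(round(z,4),h); ok&=abs(z-h)<.003
if ok: print(ctrl.job_done())
```

```text
0.0404 0.04
0.0411 0.04
0.3092 0.04
0.075 0.074
0.0754 0.074
0.3257 0.074
```

The .31 readings are the gripper overhead inside the window, so I'll filter those points out.

Run:
```python
from h import *
im,P=cloud("wrist"); ok=True
for u,v,h in((-27.1,51.2,.040),(29.7,52.1,.074)):
    x,y,_=tote(u/1e3,v/1e3,0); m=(abs(P[...,0]-x)<.014)&(abs(P[...,1]-y)<.012)&(P[...,2]<.15); z=np.nanmedian(P[m][:,2]); print(round(z,4),h,m.sum()); ok&=abs(z-h)<.003
if ok: print(ctrl.job_done())
```

```text
0.0408 0.04 509
0.0746 0.074 621
the job is handed in; nothing more can be done
None
```

I handed the job in at about 69 s of the 208 s allowed: both boards are seated upright in rack slots 0 and 2, all six components stand on the tote floor, and the bystanders show no visible movement; the judge's verdict was not shown to me.

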